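# Load a bottle into the leak-test chamber

### The job

Swing the lid of the leak-test chamber all the way open until it presses lightly on its sprung rubber stop, and leave it resting there. Then stand the tall square glass bottle upright in the square pocket inside the chamber, setting it down gently. Do not strain the stop, and leave the jar, the carton and the wrench alone.

Things in the scene. Friction and masses are not known exactly. Their poses are not given: they have to be found in the camera images.
- chamber: white open tub fixed to the bench, 130 (x) x 200 (y) x 85 mm high, walls and floor 6 mm; origin under its centre on the bench; x points from the handle side to the hinge side, z up. Its lid is hinged along the far (+x) top edge.
- hinge (a joint): opening angle of the lid, rad: 0 shut, 1.57 upright, growing as the handle side swings up and over to the chamber's +x side. It starts at 0 to 0.12. The hinge is stiff (0.5 N m of friction): the lid stays where it is left, and moving it takes up to about 6 N at the handle. The angle at which it meets the stop differs each time, between 1.7 and 2.05.
- lid_hinge (a point): point on the hinge line (which runs along the chamber's y), at the middle of the lid's width, 65 mm to +x of the chamber's centre and 85.5 mm above the bench
- lid: aluminium lid plate 130 x 200 x 10 mm, 0.3 to 0.45 kg, with a steel loop handle at its free edge; origin on the hinge line, at the lower face of the plate; the plate reaches from there 130 mm to its own -x, z is its outer face's normal
- lid_handle (a point): middle of the handle's round bar: 10 mm thick, running along the chamber's y, clear for 120 mm between its two side arms, standing 45 mm out from the lid's free edge in the plane of the plate; 175 mm from the hinge line, 5 mm above the plate's lower face. It can be pinched across from above and turns between the fingers as the lid swings.
- stop: steel bracket behind the chamber: upright plate 50 mm wide, 193 mm high, 176 mm to +x of the chamber's centre. A screw with a round rubber buffer (20 mm, 90 mm above the hinge line) points from it at the lid; how far it sticks out differs and is not measured. The buffer gives 1 mm per 2 N, 10 mm at most. A light press is 2 to 15 N on it (1 to 8 N more at the handle). Origin and axes as chamber.
- nest: white block 70 x 70 x 30 mm high fixed on the chamber's inner floor (underside 6 mm above the bench) with a square pocket in its middle, 41 x 41 mm, 25 mm deep (pocket floor 5 mm above the block's underside); origin under its centre, axes as the chamber's; it sits up to 40 mm left or right of the chamber's middle and 10 mm towards the handle side
- bottle: tall square bottle of pale blue-green glass, 36 x 36 mm, 100 mm high, with a 16 to 18 mm wide metal neck and cap on top, 120 mm in all, about 0.2 kg; origin at the centre of its underside, z up; stands on the bench to the right of the chamber
- jar: bystander: round pale blue-green glass jar with a metal cap, 52 mm diameter, 75 mm high; origin under its centre
- carton: bystander: small open cardboard box 90 x 70 x 45 mm; origin under its centre
- wrench: bystander: steel wrench 150 mm long lying on the bench; origin near its middle
Mind the look-alikes: they are no part of the job. What is shaped like the bottle but brown or red is not meant.

How it is judged:
On the way, in this order (a step that is already met when the one before it is completed fails the run):
1. the lid presses on the stop's buffer with 2 to 15 N for 0.2 s, nothing else pressing the stop (contact force between lid and stop between 2 and 15 N and contact force between each of the arm, the fingers and stop below 0.1 N), for 0.2 s.
2. the bottle stands in the pocket with the lid still open against its stop (horizontal distance between bottle and nest below 0.006 m and z of bottle in the frame of nest below 0.008 m and angle between bottle's own z axis and vertical below 0.08 rad and contact force between lid and stop above 0.1 N), for 0.2 s.
At the end, for the whole second after the job is handed in: The lid is open past upright and rests against the stop's buffer (touching it with more than 0.1 N); the bottle stands at rest in the pocket: centred within 6 mm, its underside within 3 mm of the pocket floor, upright within 0.08 rad (all of step 2 and value of joint hinge above 1.65 rad and linear speed of bottle below 0.02 m/s).
It fails at once if the stop is strained: lid or robot presses it with more than 15 N (contact force between stop and anything else above 15 N).
It fails at once if the bottle is knocked over (angle between bottle's own z axis and vertical above 0.5 rad).
It fails at once if the bottle is set down or rammed hard (over 20 N) against the pocket block or the chamber (contact force between bottle and nest above 20 N or contact force between bottle and chamber above 20 N).
It fails at once if a bystander (jar, carton, wrench) is moved more than 20 mm (distance of any of jar, carton, wrench from where it was at the start of the episode above 0.02 m).
It also fails if it takes over 72 s, if anything falls off the work surface, if the arm or the gripper's body presses on something with over 40 N, if the wrist force passes 120 N, or if a joint passes its speed limit or range.

### The arm

A 6-joint arm with a two-finger parallel gripper is mounted at the origin on the work surface. World frame = base frame: x ahead of the robot, y to its left, z up, the work surface at z = 0. Lengths are in m, angles in rad, forces in N, time in s.
With the tool pointing down it reaches from about 0.275 to 1 m from the base axis. Payload 8.4 kg.
Tool frame: the origin (TCP) lies between the finger pads; the fingertips stand 19 mm ahead of it and the grasp point (between the pads) is the TCP; z points along the fingers, y is the direction in which the jaws open and shut (so a half turn about z gives the same grasp; the last joint's range is limited). The gripper opens to 85 mm and grips with 20 to 120 N. Pads are 22 mm wide; open, the fingers measure 114 mm over their backs; the gripper's body (76 mm by 85 mm) begins 54 mm behind the grasp point. The pads swing forward as they close: fully open they stand 13 mm farther back than shut.
Start: joints at [-1.253, 0.353, 1.633, -0, 1.155, -0.002], TCP at [0.196, -0.593, 0.229] pointing down, gripper open.
Joint ranges: [-2.63, 2.63], [-0.92, 2.1], [0.06, 2.66], [-1.3, 4.44], [0, 2.69], [-3.02, 3.02]. Speed limits (rad/s): [2.22, 2.22, 2.79, 3.14, 3.14, 3.14].

### API

Orientations are given as a unit quaternion [w, x, y, z].
In Python, from workcell import ctrl, viewer gives the robot as it stands.
- The arm moves only by the tool servo_tool, never from a script. Its argument "increments" is one flat list of numbers, 5 for each row, row after row: the shift along the tool's x, y, z in cm, then the turn about the tool's z in degrees, then the finger opening in cm, from 0 to 8.54. A call has 1 to 10 rows; each row shifts and turns the commanded pose from where the row before left it, along the tool's axes as they then stand; what a row does not reach is not made up. A row lasts 1/12 s, in which the tool goes at most 41.7 mm and 7.16 degrees, less where a joint would pass 70% of its speed; a pose out of reach is approached as far as the arm can. A call with a gripper value outside its range is refused whole. The fingers move at their own pace and stop on an object; "grip_force" is the grip in N (left out, the last holds). Time passes only in rows, so rows that do not move let the fingers close. It gives the time, the measured TCP pose, the force and the opening at its end, in the units of the state.
- ctrl.state(): the state, without advancing time (a new reading comes with each control period).
- viewer.read_camera(name): name is "scene" or "top" or "wrist"; returns a dict with "frame" (384x512x3 uint8, red, green, blue), "intrinsics" (3x3 intrinsics, pixels), "extrinsics" (4x4, takes a point from world to camera coordinates). Camera axes: x right, y up, looking along -z (the intrinsics and any distortion apply to the point x, -y, -z); pixel columns grow to the right and rows downward; lengths in m; the calibration is good to about 2 mm. A picture is of the moment at which its call begins. There is no depth.
- ctrl.sign_off(): hands the job in, once; it reports no verdict.
The state is a dict: "clock": time; "joint_pos": joint angles; "dq": joint speeds; "effort": joint torques, N m; "eef_pos": TCP position; "tcp_rot": TCP orientation; "force": force on the tool from outside, world axes, zero at the start; "ft_torque": the same for the moment, N m; "opening": finger opening in m.
Only numpy, scipy, OpenCV 4.12 (cv2) and the standard library are available. Lean on these libraries where they do the work, as an engineer would, in place of code of your own. Each camera call takes 0.05 s, during which the arm holds its last target.

## Working session

There is one attempt and no reset: what is moved stays moved. The work goes in short steps, Python scripts to look and compute and a tool call to move; the robot and the scene stay as the last step left them, time stands still between calls to the robot, and variables do not carry over. Pictures are saved under pics/ and viewed, and the job is handed in when it is done.

Besides the shell and the picture viewer there is one more tool, called after "Request:" as name(argument=value, ...) on one line, values as JSON. servo_tool: Moves the arm, as the interface text tells. Its arguments: {"type":"object","properties":{"increments":{"type":"array","items":{"type":"number"}},"grip_force":{"type":"number"}},"required":["increments"]}

```bash
mkdir -p pics; ls; cat > h.py <<'E'
import numpy as np, cv2
from workcell import ctrl, viewer
def snap(name,out):
    d=viewer.read_camera(name); cv2.imwrite(f'pics/{out}.png',cv2.cvtColor(d['frame'],cv2.COLOR_RGB2BGR))
    np.savez(f'pics/{out}.npz',K=d['intrinsics'],E=d['extrinsics'],f=d['frame']); return d
def ray(out,u,v):
    z=np.load(f'pics/{out}.npz'); K=z['K'];E=z['E']
    p=np.linalg.solve(K,[u,v,1.]); c=np.array([p[0],-p[1],-p[2]])
    R=E[:3,:3]; return -R.T@E[:3,3], R.T@c
def atz(out,u,v,h):
    o,d=ray(out,u,v); return o+d*(h-o[2])/d[2]
def proj(out,P):
    z=np.load(f'pics/{out}.npz'); c=z['E'][:3,:3]@np.array(P)+z['E'][:3,3]
    q=z['K']@np.array([c[0],-c[1],-c[2]]); return q[:2]/q[2]
def tri(*obs):
    A=np.zeros((3,3));b=np.zeros(3)
    for (o_,u,v) in obs:
        o,d=ray(o_,u,v); d=d/np.linalg.norm(d); M=np.eye(3)-np.outer(d,d); A+=M;b+=M@o
    return np.linalg.solve(A,b)
def crop(out,u0,v0,u1,v1,s,name):
    f=np.load(f'pics/{out}.npz')['f'][v0:v1,u0:u1]
    cv2.imwrite(f'pics/{name}.png',cv2.cvtColor(cv2.resize(f,None,fx=s,fy=s,interpolation=cv2.INTER_CUBIC),cv2.COLOR_RGB2BGR))
E
python3 - <<'E'
from h import *
print(ctrl.state())
for n in ['scene','top','wrist']:
    d=snap(n,n+'0'); print(d['intrinsics'],d['extrinsics'])
E
```

```text
pics
{'clock': 0.0, 'joint_pos': array([-1.25338276e+00,  3.53646901e-01,  1.63414818e+00,  4.68747724e-05,
        1.15521604e+00, -2.41324135e-03]), 'dq': array([-3.06919768e-04,  4.18277571e-04, -5.86867054e-05,  1.02573891e-03,
       -1.63596145e-04,  5.23030589e-04]), 'effort': array([-1.27844719e-04, -6.05249977e+01, -3.42065692e+01, -1.29879745e-04,
        9.46997636e-03,  8.07914375e-06]), 'eef_pos': array([ 0.19635348, -0.59283514,  0.22795646]), 'tcp_rot': array([-7.03817283e-04,  9.87242336e-01,  1.59223322e-01, -9.00727515e-05]), 'force': array([-0.19893542, -0.81399259,  0.12364089]), 'ft_torque': array([-0.0033493 ,  0.02252171, -0.00749384]), 'opening': 0.08525767329285444}
[[401.79625299   0.         255.18156198]
 [  0.         401.79625299 194.39983429]
 [  0.           0.           1.        ]] [[-0.46391391  0.88583619  0.00883863  0.24007818]
 [-0.71818795 -0.38192001  0.58167274  0.31279116]
 [ 0.51864241  0.26349827  0.81337489 -1.19997234]
 [ 0.          0.          0.          1.        ]]
[[423.97692081   0.         255.16713815]
 [  0.         423.97692081 190.07351273]
 [  0.           0.           1.        ]] [[ 0.01198911 -0.99992473  0.0026086  -0.01508408]
 [ 0.99933838  0.01207158  0.03430859 -0.50605923]
 [-0.03433749  0.00219554  0.99940788 -1.24891141]
 [ 0.          0.          0.          1.        ]]
[[344.29658676   0.         253.12423327]
 [  0.         344.29658676 192.94650955]
 [  0.           0.           1.        ]] [[ 3.15658429e-01 -9.48872864e-01 -2.08921164e-04 -6.25152197e-01]
 [ 9.13442734e-01  3.03931593e-01 -2.70643602e-01  3.60825451e-02]
 [ 2.56869868e-01  8.52400967e-02  9.62679592e-01 -3.78362120e-01]
 [ 0.00000000e+00  0.00000000e+00  0.00000000e+00  1.00000000e+00]]
```

View pics/scene0.png

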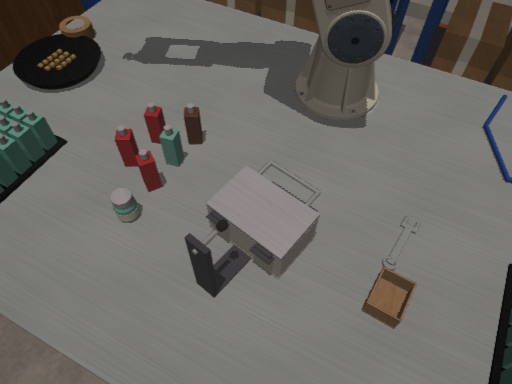

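View pics/top0.png

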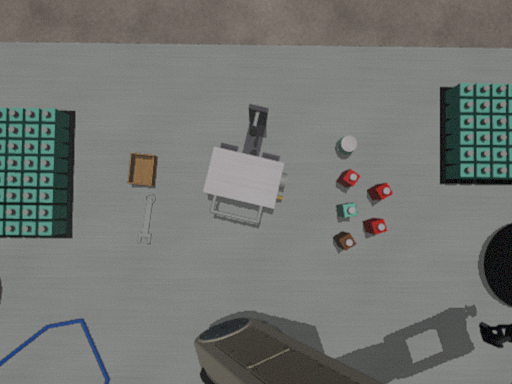

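View pics/wrist0.png

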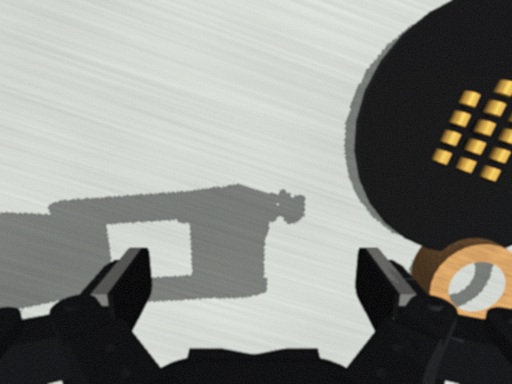

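The only pale blue-green bottle standing alone is at top (349,211) and scene (172,146). The red ones (top 350,178; 383,190; 377,227) and the brown one (346,241) are look-alikes, and the racks' bottles are far off. I'll confirm with enlarged crops.

```bash
python3 - <<'E'
from h import *
crop('top0',320,160,400,260,6,'c1')
crop('top0',195,95,295,230,5,'c2')
crop('scene0',180,150,330,305,5,'c3')
E
```

```text
(no output)
```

View pics/c1.png

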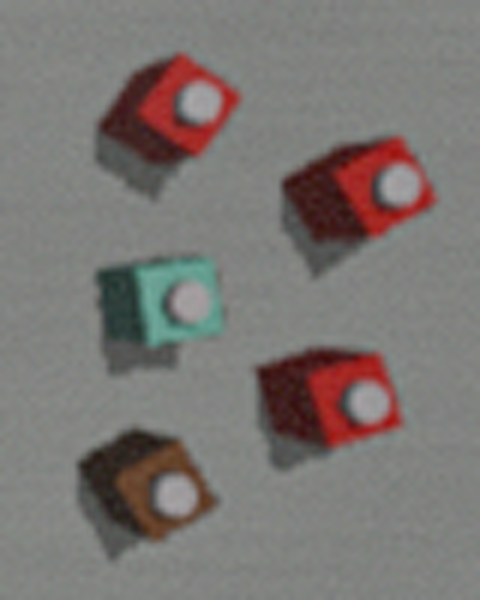

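View pics/c2.png

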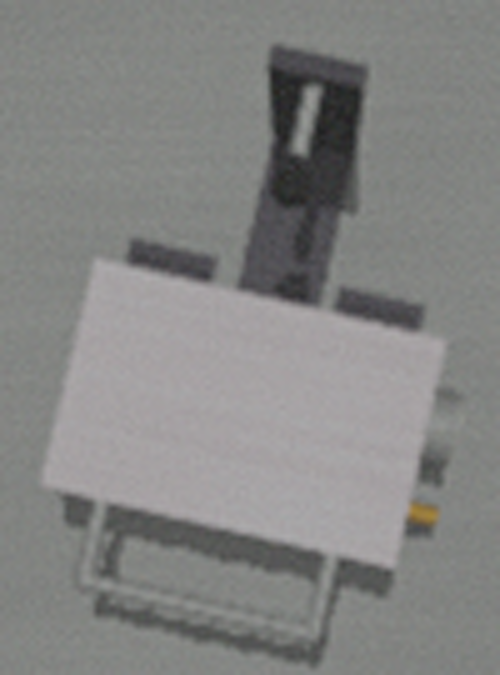

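View pics/c3.png

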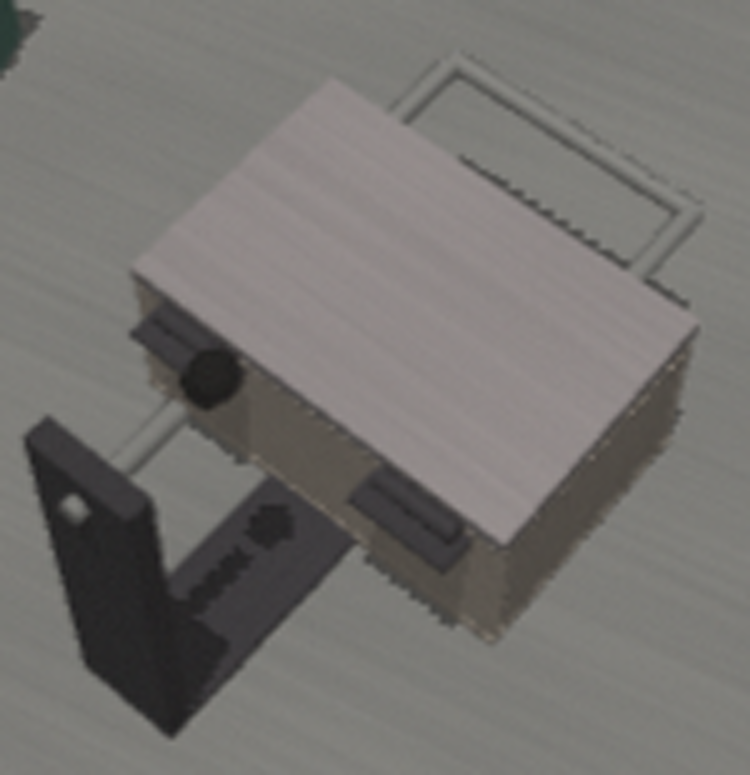

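```bash
cat > fit.py <<'E'
from h import *
from scipy.optimize import least_squares
def lidpt(p,q):
    x,y,a,th=p; L=np.array(q)/1000.
    c,s=np.cos(th),np.sin(th)   # lid -x swings up
    cx=.065+L[0]*c+L[2]*s; cz=.0855-L[0]*s+L[2]*c
    return np.array([x+np.cos(a)*cx-np.sin(a)*L[1], y+np.sin(a)*cx+np.cos(a)*L[1], cz])
if __name__=='__main__':
    T=lambda u,v:((u+.5)/5-.5+195,(v+.5)/5-.5+95)
    S=lambda u,v:((u+.5)/5-.5+180,(v+.5)/5-.5+150)
    obs=[('top0',T(97,260),(0,100,10)),('top0',T(445,340),(0,-100,10)),('top0',T(400,568),(-130,-100,10)),('top0',T(43,488),(-130,100,10)),
     ('top0',T(85,582),(-175,65,5)),('top0',T(315,632),(-175,-65,5)),
     ('scene0',S(335,80),(-130,-100,10)),('scene0',S(697,325),(-130,100,10)),('scene0',S(510,545),(0,100,10)),('scene0',S(133,270),(0,-100,10)),
     ('scene0',S(455,62),(-175,-65,5)),('scene0',S(695,213),(-175,65,5))]
    f=lambda p:np.concatenate([proj(o,lidpt(p,q))-np.array(uv) for o,uv,q in obs])
    r=least_squares(f,[.5,0,0,.05],loss='soft_l1'); print('chamber',r.x,np.degrees(r.x[2])); print(f(r.x).reshape(-1,2).round(2))
    np.save('ch.npy',r.x)
    print('handle',lidpt(r.x,(-175,0,5)),'hinge',lidpt(r.x,(0,0,0)))
    b=tri(('scene0',*S(210,378)),('top0',*T(290,182)))
    x,y,a,th=r.x; d=b-[x,y,0]; print('buffer in chamber',np.cos(a)*d[0]+np.sin(a)*d[1],-np.sin(a)*d[0]+np.cos(a)*d[1],b[2])
    B=lambda u,v:((u+.5)/6-.5+320,(v+.5)/6-.5+160)
    for uv in [(135,262),(220,257),(223,335),(148,347)]: print('b',atz('top0',*B(*uv),.1))
    print('cap',atz('top0',*B(190,302),.12))
    # other bottles caps
    for uv in [(200,103),(400,185),(367,400),(175,494)]: print('o',atz('top0',*B(*uv),.12)[:2])
    print('jar',atz('top0',348,144,.075))
    print('scene cap', proj('scene0',atz('top0',*B(190,302),.12)))
E
python3 fit.py
```

```text
chamber [ 0.53837019  0.02592916 -0.20960333  0.00899462] -12.009386166147898
[[-1.26 -0.19]
 [-0.42 -0.35]
 [-1.65 -0.1 ]
 [-1.03 -0.05]
 [-0.53 -0.13]
 [-0.65  0.22]
 [-0.97 -0.27]
 [ 0.5  -1.08]
 [-0.55 -1.05]
 [-0.75 -1.36]
 [-0.35  0.57]
 [-1.03  0.2 ]]
handle [0.43082861 0.04880624 0.09207383] hinge [0.60194757 0.01240449 0.0855    ]
buffer in chamber 0.11745425107401396 -0.0010058993542953198 0.17411627057181853
b [ 0.46970869 -0.2481701   0.1       ]
b [ 0.47246669 -0.2871315   0.1       ]
b [ 0.43678778 -0.2886415   0.1       ]
b [ 0.43089372 -0.25431555  0.1       ]
cap [ 0.45189396 -0.26887698  0.12      ]
o [ 0.54167802 -0.27301513]
o [ 0.50573519 -0.36340341]
o [ 0.40882658 -0.34868769]
o [ 0.36569703 -0.26250146]
jar [ 0.63717318 -0.2692358   0.075     ]
scene cap [166.72808419 125.6095795 ]
```

The enlarged crop confirms it: the green bottle at top (349,211) has a metal cap and cap height/position agree in both views. The handle comes out at (0.431, 0.049, 0.092), which fits the expected 0.09 height. Turning first so that the jaws lie across the bar.

Request:
servo_tool(increments=[0,0,0,-6,6,0,0,0,-6,6,0,0,0,-6,6,0,0,0,-6,6,0,0,0,-6,6,0,0,0,-6,6,0,0,0,-6,6,0,0,0,-6,6,0,0,0,-6,6,0,0,0,-5.7,6])

```text
clock: 0.98
eef_pos: [0.1964, -0.5931, 0.2284]
tcp_rot: [-0.0, 0.775, 0.632, 0.0]
force: [-0.2, -0.5, -0.4]
opening: 0.0601
```

```bash
cat >> h.py <<'E'
from scipy.spatial.transform import Rotation
def Rt(s=None):
    s=s or ctrl.state(); return Rotation.from_quat(np.roll(s['tcp_rot'],-1)).as_matrix()
def to(P):
    s=ctrl.state(); return (Rt(s).T@(np.array(P)-s['eef_pos'])*100).round(2)
def head():
    R=Rt(); return np.degrees(np.arctan2(R[1,1],R[0,1])).round(2)
E
python3 -c "
from h import *
print(head(),ctrl.state()['joint_pos'].round(2),ctrl.state()['eef_pos'],to([.431,.049,.228]))"
```

```text
-11.68 [-1.25  0.35  1.63 -0.    1.16 -1.05] [ 0.19642133 -0.59311299  0.22835612] [67.63  9.98  0.07]
```

Request:
servo_tool(increments=[3.4,0.5,0,0,6,3.4,0.5,0,0,6,3.4,0.5,0,0,6,3.4,0.5,0,0,6,3.4,0.5,0,0,6,3.4,0.5,0,0,6,3.4,0.5,0,0,6,3.4,0.5,0,0,6,3.4,0.5,0,0,6,3.4,0.5,0,0,6])

```text
clock: 1.82
eef_pos: [0.316, -0.2695, 0.2286]
tcp_rot: [0.0, 0.777, 0.629, 0.0]
force: [0.9, 0.3, -0.8]
opening: 0.0598
```

Request:
servo_tool(increments=[3.4,0.5,0,0,6,3.4,0.5,0,0,6,3.4,0.5,0,0,6,3.4,0.5,0,0,6,3.4,0.5,0,0,6,3.4,0.5,0,0,6,3.4,0.5,0,0,6,3.4,0.5,0,0,6,2,0.5,0,0,6,0,0,0,0,6])

```text
clock: 2.65
eef_pos: [0.422, 0.0082, 0.2288]
tcp_rot: [-0.0, 0.776, 0.631, 0.001]
force: [0.2, -0.3, -0.2]
opening: 0.0599
```

```bash
python3 -c "
from h import *
print(head(),ctrl.state()['joint_pos'].round(2),ctrl.state()['eef_pos'],to([.431,.049,.15]))
snap('wrist','w1');snap('top','t1')
h=np.load('ch.npy')
from fit import lidpt
for y in(-60,0,60): print(proj('w1',lidpt(h,(-175,y,5))))
"
```

```text
-11.81 [0.02 0.03 2.04 0.   1.07 0.22] [0.42197615 0.00823115 0.22879928] [4.17 0.04 7.89]
[252.68890384 200.94516141]
[253.02220176 130.1952306 ]
[253.3965685   50.72752522]
```

View pics/w1.png

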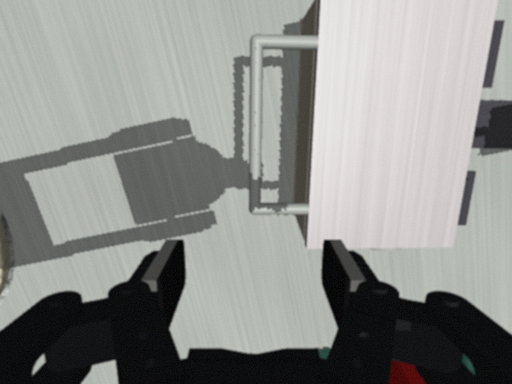

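Request:
servo_tool(increments=[1,0.1,2,0,6,1,0.1,2,0,6,1,0,2,0,6,1,0,1.9,0,6,0,0,0,0,6,0,0,0,0,6])

```text
clock: 3.25
eef_pos: [0.4298, 0.0431, 0.1493]
tcp_rot: [-0.001, 0.777, 0.629, -0.001]
force: [0.7, -1.3, 0.7]
opening: 0.0597
```

```bash
python3 -c "
from h import *
s=ctrl.state();print(head(),s['eef_pos'],to([.431,.049,.092]))
snap('wrist','w2')
p=s['eef_pos'];R=Rt()
for z in(0,.057): print(proj('w2',p+R@[0,0,z]),proj('w2',p+R@[.02,0,z]))
"
```

```text
-11.98 [0.42978881 0.04305381 0.14925704] [0.61 0.01 5.73]
[252.35484935 249.33244687] [252.40039291 208.13726629]
[252.70325732 209.89176763] [252.74590252 178.51669033]
```

View pics/w2.png

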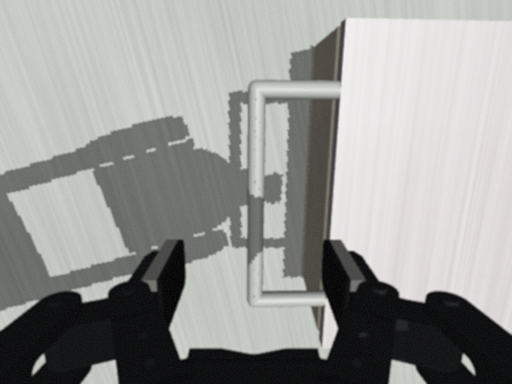

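```bash
python3 -c "
from h import *
from scipy.optimize import least_squares
# bar centre-line ends (arm centres) in w2: (257.5,89),(254.5,298); arms joined; in w1: (258,41),(255,210)
def f(p):
    x,y,z,a=p; d=np.array([-np.sin(a),np.cos(a),0])*.065; c=np.array([x,y,z])
    return np.r_[proj('w2',c+d)-[257.5,89],proj('w2',c-d)-[254.5,298],proj('w1',c+d)-[258,42],proj('w1',c-d)-[255,209]]
r=least_squares(f,[.43,.05,.09,-.2]);print(r.x,np.degrees(r.x[3]),r.fun.round(1),to(r.x[:3]))
"
```

```text
[ 0.43317486  0.04889057  0.09828342 -0.21957422] -12.580676267075212 [ 0.4  0.6  0.3  0.3 -0.6 -0.4 -0.4 -0.9] [0.63 0.14 5.18]
```

Request:
servo_tool(increments=[0.3,0.1,1.4,0.5,6,0.3,0.1,1.4,0,6,0,0,1.4,0,6,0,0,1.2,0,6,0,0,0,0,6,0,0,0,0,4,0,0,0,0,2.5,0,0,0,0,2,0,0,0,0,1.6,0,0,0,0,1.6], grip_force=25)

```text
clock: 4.13
eef_pos: [0.4345, 0.0493, 0.0963]
tcp_rot: [0.0, 0.78, 0.626, 0.0]
force: [0.1, 0.4, -0.9]
opening: 0.016
```

```bash
python3 -c "
from h import *
s=ctrl.state();print(head(),s['eef_pos'],s['force'],s['opening'])
snap('wrist','w3')
"
```

```text
-12.48 [0.43445518 0.04934962 0.09632195] [ 0.1232666   0.37717998 -0.8629983 ] 0.016033173879366248
```

View pics/w3.png

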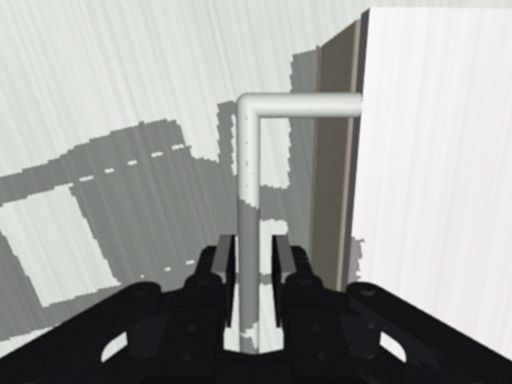

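Request:
servo_tool(increments=[0,-0.15,0,0,1.6,0,0,0,0,1.2,0,0,0,0,0.8,0,0,0,0,0.8,0,0,0,0,0.8,0,0,0,0,0.8])

```text
clock: 4.68
eef_pos: [0.4324, 0.0497, 0.0956]
tcp_rot: [-0.0, 0.78, 0.626, -0.0]
force: [-1.8, 0.2, 0.9]
opening: 0.0081
```

```bash
python3 -c "
from h import *
s=ctrl.state();print(head(),s['eef_pos'],s['force'],s['opening'], Rt().T@s['force'])
snap('wrist','w4');crop('w4',180,80,330,360,2.1,'c4')
"
```

```text
-12.48 [0.43238426 0.04973241 0.09563907] [-1.76330972  0.21009226  0.88695354] 0.008131308368147374 [-0.17586397 -1.76743947 -0.88618061]
```

View pics/c4.png

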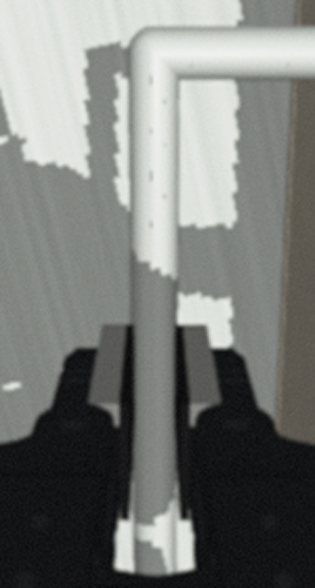

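Request:
servo_tool(increments=[0,0,0,0,0.3,0,0,0,0,0.3,0,0,0,0,0.3,0,0,0,0,0.3], grip_force=40)

```text
clock: 5.07
eef_pos: [0.4324, 0.0497, 0.0956]
tcp_rot: [-0.0, 0.78, 0.626, -0.0]
force: [-2.2, 1.0, 1.7]
opening: 0.0073
```

```bash
python3 -c "
import numpy as np
r=17.5
def rows(a,b,n):
    p=np.linspace(a,b,n+1); Y=-r*np.cos(p); Z=-r*np.sin(p)
    Y=(Y-Y[0]).round(2);Z=(Z-Z[0]).round(2)
    print(a,b,[(round(float(y),2),round(float(z),2)) for y,z in zip(np.diff(Y),np.diff(Z))])
rows(.058,.358,10);rows(.358,.858,10);rows(.858,1.358,10);rows(1.358,1.658,10)
"
```

```text
0.058 0.358 [(0.04, -0.52), (0.05, -0.53), (0.07, -0.52), (0.09, -0.51), (0.1, -0.52), (0.11, -0.51), (0.14, -0.51), (0.14, -0.5), (0.16, -0.5), (0.18, -0.5)]
0.358 0.858 [(0.33, -0.81), (0.36, -0.8), (0.41, -0.77), (0.44, -0.75), (0.49, -0.73), (0.51, -0.71), (0.56, -0.68), (0.58, -0.65), (0.62, -0.62), (0.65, -0.59)]
0.858 1.358 [(0.68, -0.56), (0.7, -0.52), (0.73, -0.48), (0.75, -0.45), (0.77, -0.41), (0.79, -0.37), (0.81, -0.33), (0.83, -0.29), (0.84, -0.25), (0.85, -0.21)]
1.358 1.658 [(0.51, -0.1), (0.52, -0.09), (0.52, -0.07), (0.52, -0.06), (0.53, -0.04), (0.52, -0.03), (0.53, 0.0), (0.52, 0.0), (0.53, 0.02), (0.52, 0.04)]
```

Request:
servo_tool(increments=[0,0.04,-0.52,0,0.3,0,0.05,-0.53,0,0.3,0,0.07,-0.52,0,0.3,0,0.09,-0.51,0,0.3,0,0.1,-0.52,0,0.3,0,0.11,-0.51,0,0.3,0,0.14,-0.51,0,0.3,0,0.14,-0.5,0,0.3,0,0.16,-0.5,0,0.3,0,0.18,-0.5,0,0.3])

```text
clock: 5.9
eef_pos: [0.4431, 0.0473, 0.1474]
tcp_rot: [-0.0, 0.78, 0.626, -0.0]
force: [-7.9, 2.8, 5.7]
opening: 0.0049
```

```bash
python3 -c "
from h import *
s=ctrl.state();print(head(),s['eef_pos'],s['force'],s['opening'], Rt().T@s['force'])
snap('wrist','w5')
"
```

```text
-12.48 [0.44306796 0.04732178 0.14739655] [-7.88652989  2.76768845  5.69765629] 0.004890556667816417 [ 0.99735959 -8.30090794 -5.69393901]
```

View pics/w5.png

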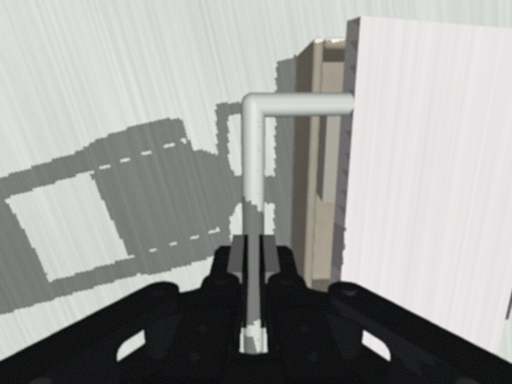

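```bash
python3 -c "
from h import *
snap('scene','s5');snap('top','t5')
print(proj('s5',ctrl.state()['eef_pos']))
u,v=proj('s5',ctrl.state()['eef_pos']).astype(int)
crop('s5',u-60,v-50,u+60,v+50,6,'c5');crop('w5',190,70,320,370,2,'c5w')
"
```

```text
[292.43719895 164.6108517 ]
```

View pics/c5.png

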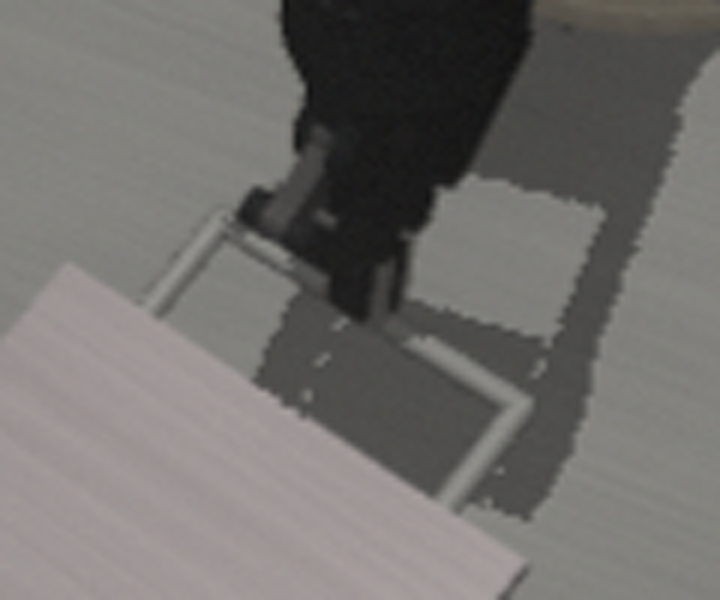

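View pics/c5w.png

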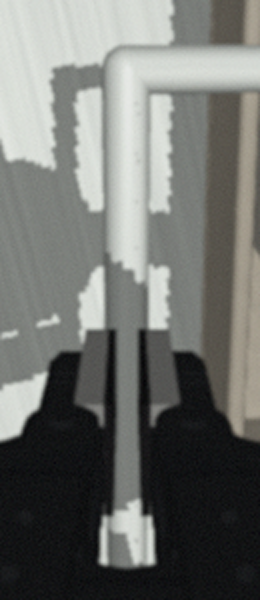

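```bash
python3 -c "
from h import *
from fit import lidpt
h=np.load('ch.npy');h[2]=np.radians(-12.3)
S=lambda u,v:((u+.5)/6-.5+232,(v+.5)/6-.5+114)
print(S(227,220),S(522,403))
for th in (.1,.15,.2,.25,.3,.35):
    h[3]=th; P=lidpt(h,(-175,65,5)); print(th,P[2].round(4),proj('w5',P),proj('s5',P),proj('s5',lidpt(h,(-175,-65,5))))
"
```

```text
(269.4166666666667, 150.25) (318.5833333333333, 180.75)
0.1 0.1079 [231.20307577 103.39975924] [318.34983533 188.63482241] [270.44277798 158.37071958]
0.15 0.1166 [232.82672751 103.76197123] [318.54888766 186.58163945] [270.22059141 156.16835626]
0.2 0.1252 [235.53584834 104.15576993] [318.62828951 184.63954471] [269.87073007 154.06396284]
0.25 0.1336 [239.49229782 104.58449739] [318.58450847 182.81573414] [269.3905395  152.06460226]
0.3 0.142 [244.88487658 105.05189494] [318.41409007 181.11756287] [268.77751968 150.17749791]
0.35 0.1502 [251.93389196 105.56214505] [318.11368734 179.55252381] [268.02935691 148.41001486]
```

Request:
servo_tool(increments=[0,0,0,0,1.5,0,0,0,0,2.5,0,0,0,0,3,0,0,0,0,3,0,0,0,0,3])

```text
clock: 6.47
eef_pos: [0.4432, 0.0473, 0.1468]
tcp_rot: [0.0, 0.78, 0.626, -0.0]
force: [0.4, -0.9, -0.4]
opening: 0.0298
```

```bash
python3 -c "
from h import *
s=ctrl.state();print(head(),s['eef_pos'],s['force'],s['opening'], Rt().T@s['force'])
snap('wrist','w6');snap('scene','s6');snap('top','t6')
u,v=proj('s5',ctrl.state()['eef_pos']).astype(int)
crop('s6',u-60,v-50,u+60,v+50,6,'c6')
"
```

```text
-12.47 [0.44319365 0.04734916 0.14679387] [ 0.43284494 -0.85742925 -0.35206421] 0.02980291570925652 [-0.74367763  0.6078301   0.35210086]
```

View pics/w6.png

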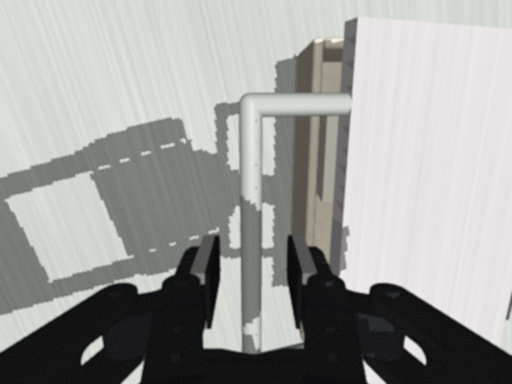

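View pics/c6.png

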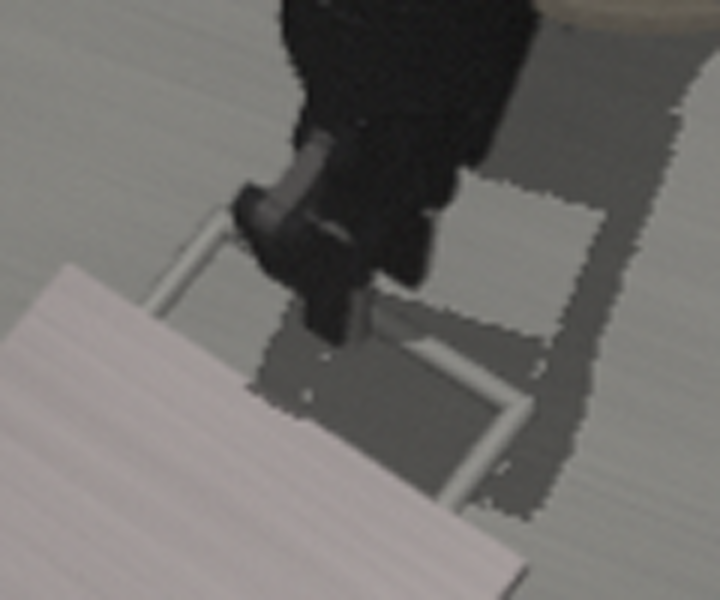

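Request:
servo_tool(increments=[0,0,0.3,0,3,0,0,0.3,0,2,0,0,0,0,1,0,0,0,0,0.8,0,0,0,0,0.8,0,0,0,0,0.8,0,0,0,0,0.8], grip_force=30)

```text
clock: 7.2
eef_pos: [0.4422, 0.0474, 0.1405]
tcp_rot: [-0.001, 0.78, 0.626, -0.001]
force: [-3.8, 2.3, -2.6]
opening: 0.0089
```

```bash
python3 -c "
from h import *
s=ctrl.state();print(head(),s['eef_pos'],s['force'],s['opening'], Rt().T@s['force'])
"
```

```text
-12.48 [0.44217997 0.0473699  0.14048192] [-3.77800519  2.3317844  -2.61814369] 0.00890100782649664 [ 1.46105807 -4.1877899   2.62544151]
```

```bash
cat > arc.py <<'E'
import numpy as np,sys
r=17.5
def rows(a,b,n):
    p=np.linspace(a,b,n+1); Y=-r*np.cos(p); Z=-r*np.sin(p)
    Y=(Y-Y[0]).round(2);Z=(Z-Z[0]).round(2)
    print(a,b,', '.join(f'0, {y:.2f}, {z:.2f}, 0, 0.8' for y,z in zip(np.diff(Y),np.diff(Z))))
a,b,n=map(float,sys.argv[1:]);rows(a,b,int(n))
E
python3 arc.py .335 .735 10; python3 arc.py .735 1.235 10
```

```text
0.335 0.735 0, 0.24, -0.66, 0, 0.8, 0, 0.27, -0.64, 0, 0.8, 0, 0.30, -0.64, 0, 0.8, 0, 0.32, -0.62, 0, 0.8, 0, 0.34, -0.61, 0, 0.8, 0, 0.37, -0.59, 0, 0.8, 0, 0.39, -0.58, 0, 0.8, 0, 0.42, -0.57, 0, 0.8, 0, 0.44, -0.54, 0, 0.8, 0, 0.46, -0.53, 0, 0.8
0.735 1.235 0, 0.60, -0.63, 0, 0.8, 0, 0.64, -0.61, 0, 0.8, 0, 0.66, -0.57, 0, 0.8, 0, 0.69, -0.54, 0, 0.8, 0, 0.72, -0.50, 0, 0.8, 0, 0.74, -0.46, 0, 0.8, 0, 0.76, -0.43, 0, 0.8, 0, 0.78, -0.39, 0, 0.8, 0, 0.81, -0.35, 0, 0.8, 0, 0.82, -0.31, 0, 0.8
```

Request:
servo_tool(increments=[0,0.2,-0.66,0,0.8,0,0.27,-0.64,0,0.8,0,0.3,-0.64,0,0.8,0,0.32,-0.62,0,0.8,0,0.34,-0.61,0,0.8,0,0.37,-0.59,0,0.8,0,0.39,-0.58,0,0.8,0,0.42,-0.57,0,0.8,0,0.44,-0.54,0,0.8,0,0.46,-0.53,0,0.8])

```text
clock: 8.03
eef_pos: [0.4773, 0.0397, 0.2012]
tcp_rot: [-0.0, 0.78, 0.626, -0.0]
force: [-7.0, 1.0, -1.0]
opening: 0.0087
```

```bash
python3 -c "
from h import *
s=ctrl.state();print(head(),s['eef_pos'],s['force'],s['opening'], Rt().T@s['force'])
snap('wrist','w7');snap('scene','s7')
"
```

```text
-12.48 [0.47730779 0.03971053 0.20121729] [-6.95764504  0.99342811 -0.9541839 ] 0.008656111674146956 [-0.53363597 -7.00685908  0.96195073]
```

View pics/w7.png

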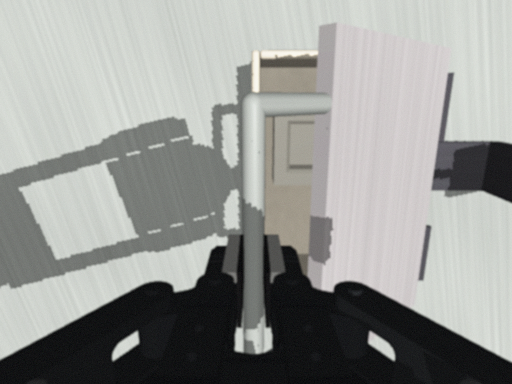

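View pics/s7.png

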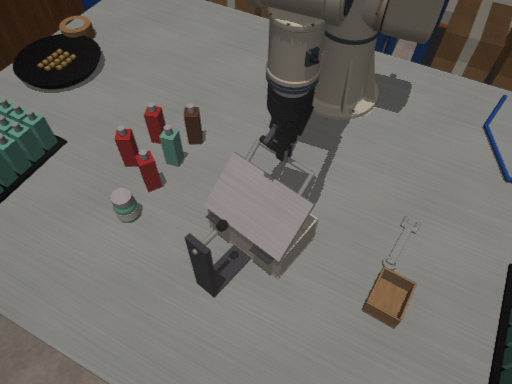

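Request:
servo_tool(increments=[0,0.6,-0.63,0,0.8,0,0.64,-0.61,0,0.8,0,0.66,-0.57,0,0.8,0,0.69,-0.54,0,0.8,0,0.72,-0.5,0,0.8,0,0.74,-0.46,0,0.8,0,0.76,-0.43,0,0.8,0,0.78,-0.39,0,0.8,0,0.81,-0.35,0,0.8,0,0.82,-0.31,0,0.8])

```text
clock: 8.97
eef_pos: [0.5489, 0.024, 0.2506]
tcp_rot: [0.0, 0.78, 0.626, 0.001]
force: [-5.7, 0.0, 8.7]
opening: 0.0082
```

```bash
cat > st.py <<'E'
from h import *
s=ctrl.state(); p=s['eef_pos']; a=np.radians(-12.3)
dx=(.6034-p[0])*np.cos(a)+(.0124-p[1])*np.sin(a); dz=p[2]-.0855
print(head(),p.round(4),'F tool',(Rt().T@s['force']).round(2),'op',s['opening'].round(4) if hasattr(s['opening'],'round') else s['opening'],'r',np.hypot(dx,dz).round(4),'phi',np.arctan2(dz,dx).round(4),'t',s['clock'])
E
python3 st.py; python3 arc.py 1.235 1.535 10;python3 arc.py 1.535 1.735 10
```

```text
-12.48 [0.5489 0.024  0.2506] F tool [-1.21 -5.58 -8.66] op 0.008204327113603475 r 0.1743 phi 1.245 t 8.9667
1.235 1.535 0, 0.50, -0.17, 0, 0.8, 0, 0.50, -0.15, 0, 0.8, 0, 0.51, -0.13, 0, 0.8, 0, 0.51, -0.12, 0, 0.8, 0, 0.51, -0.11, 0, 0.8, 0, 0.52, -0.09, 0, 0.8, 0, 0.52, -0.07, 0, 0.8, 0, 0.52, -0.06, 0, 0.8, 0, 0.53, -0.04, 0, 0.8, 0, 0.52, -0.03, 0, 0.8
1.535 1.735 0, 0.35, -0.01, 0, 0.8, 0, 0.35, 0.00, 0, 0.8, 0, 0.35, 0.00, 0, 0.8, 0, 0.35, 0.02, 0, 0.8, 0, 0.35, 0.01, 0, 0.8, 0, 0.35, 0.03, 0, 0.8, 0, 0.35, 0.03, 0, 0.8, 0, 0.34, 0.04, 0, 0.8, 0, 0.35, 0.05, 0, 0.8, 0, 0.35, 0.05, 0, 0.8
```

Request:
servo_tool(increments=[0,0.5,-0.22,0,0.8,0,0.5,-0.2,0,0.8,0,0.51,-0.18,0,0.8,0,0.51,-0.16,0,0.8,0,0.51,-0.12,0,0.8,0,0.52,-0.09,0,0.8,0,0.52,-0.07,0,0.8,0,0.52,-0.06,0,0.8,0,0.53,-0.04,0,0.8,0,0.52,-0.03,0,0.8])

```text
clock: 9.8
eef_pos: [0.5991, 0.013, 0.2607]
tcp_rot: [0.0, 0.78, 0.626, 0.0]
force: [-2.4, 0.4, 3.9]
opening: 0.0082
```

```bash
python3 st.py;  python3 -c "
from h import *
snap('wrist','w8');snap('scene','s8')"
```

```text
-12.48 [0.5991 0.013  0.2607] F tool [-0.15 -2.43 -3.95] op 0.008230045156663387 r 0.1753 phi 1.546 t 9.8
```

View pics/s8.png

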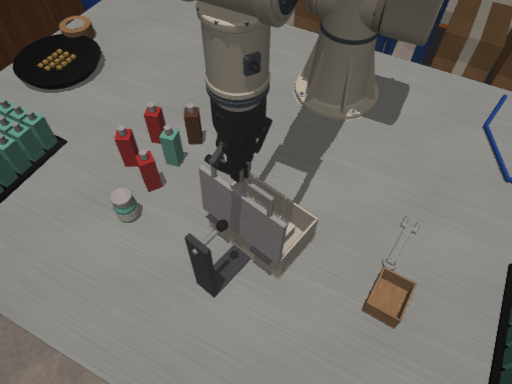

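Request:
servo_tool(increments=[0,0.35,-0.01,0,0.8,0,0.35,0,0,0.8,0,0.35,0,0,0.8,0,0.35,0.02,0,0.8,0,0.35,0.01,0,0.8,0,0.35,0.03,0,0.8,0,0.35,0.03,0,0.8,0,0,0,0,0.8])

```text
clock: 10.57
eef_pos: [0.6232, 0.0076, 0.2599]
tcp_rot: [0.001, 0.78, 0.626, 0.001]
force: [-1.3, 0.8, 3.8]
opening: 0.0082
```

```bash
python3 st.py; python3 arc.py 1.69 1.84 10;python3 arc.py 1.84 1.94 10;python3 arc.py 1.94 2.04 10
```

```text
-12.48 [0.6232 0.0076 0.2599] F tool [ 0.46 -1.44 -3.84] op 0.008166941980323746 r 0.1756 phi 1.6868 t 10.5667
1.69 1.84 0, 0.26, 0.03, 0, 0.8, 0, 0.26, 0.04, 0, 0.8, 0, 0.26, 0.04, 0, 0.8, 0, 0.26, 0.05, 0, 0.8, 0, 0.26, 0.04, 0, 0.8, 0, 0.25, 0.06, 0, 0.8, 0, 0.26, 0.05, 0, 0.8, 0, 0.26, 0.06, 0, 0.8, 0, 0.25, 0.07, 0, 0.8, 0, 0.25, 0.07, 0, 0.8
1.84 1.94 0, 0.17, 0.05, 0, 0.8, 0, 0.17, 0.05, 0, 0.8, 0, 0.16, 0.05, 0, 0.8, 0, 0.17, 0.05, 0, 0.8, 0, 0.17, 0.05, 0, 0.8, 0, 0.16, 0.06, 0, 0.8, 0, 0.17, 0.06, 0, 0.8, 0, 0.16, 0.06, 0, 0.8, 0, 0.17, 0.06, 0, 0.8, 0, 0.16, 0.06, 0, 0.8
1.94 2.04 0, 0.16, 0.06, 0, 0.8, 0, 0.17, 0.07, 0, 0.8, 0, 0.16, 0.07, 0, 0.8, 0, 0.16, 0.07, 0, 0.8, 0, 0.16, 0.07, 0, 0.8, 0, 0.16, 0.07, 0, 0.8, 0, 0.16, 0.07, 0, 0.8, 0, 0.15, 0.08, 0, 0.8, 0, 0.16, 0.07, 0, 0.8, 0, 0.16, 0.08, 0, 0.8
```

Request:
servo_tool(increments=[0,0.26,0.03,0,0.8,0,0.26,0.04,0,0.8,0,0.26,0.04,0,0.8])

```text
clock: 10.82
eef_pos: [0.6303, 0.0061, 0.2589]
tcp_rot: [0.0, 0.78, 0.626, 0.001]
force: [-2.1, -0.4, 5.8]
opening: 0.0083
```

```bash
python3 st.py; python3 -c "
from h import *
snap('wrist','w9')"
```

```text
-12.47 [0.6303 0.0061 0.2589] F tool [-0.8  -1.94 -5.78] op 0.008272768753209338 r 0.1755 phi 1.729 t 10.8167
```

View pics/w9.png

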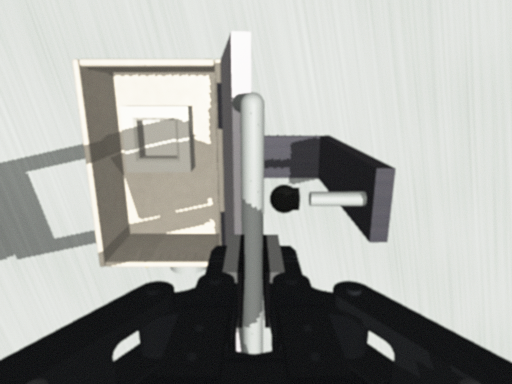

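```bash
python3 -c "
from h import *
from fit import lidpt
h=np.load('ch.npy')
def ch(P):
    a=np.radians(-12.3); hx=np.array([.6034,.0124]); d=P[:2]-hx
    return np.cos(a)*d[0]+np.sin(a)*d[1], -np.sin(a)*d[0]+np.cos(a)*d[1]
print('tip',ch(atz('w9',271,198,.1755)),ch(atz('w9',271,198,.1655)))
print('nest corners')
for uv in [(139,118),(179,118),(181,158),(140,158),(124,105),(192,107),(192,170),(124,165)]: print(uv, ch(atz('w9',*uv,.036)))
for th in np.arange(1.7,2.06,.05):
    print(round(th,2), [((z+0-.01*np.cos(th))/np.sin(th)*-np.cos(th)+.01*np.sin(th)).round(4) for z in (.08,.09)])
crop('w9',70,50,240,280,3,'c9')
"
```

```text
tip (np.float64(0.040529847239552524), np.float64(-0.0005430713325120171)) (np.float64(0.0410802149883629), np.float64(-0.003519137072997858))
nest corners
(139, 118) (np.float64(-0.09119723945410213), np.float64(0.04567334475493062))
(179, 118) (np.float64(-0.04929751081400238), np.float64(0.04560047142486446))
(181, 158) (np.float64(-0.04967560829309373), np.float64(0.003262751174861656))
(140, 158) (np.float64(-0.09398826953356974), np.float64(0.0033467595766391543))
(124, 105) (np.float64(-0.10554319850343272), np.float64(0.05889911249968151))
(192, 107) (np.float64(-0.035120434340384), np.float64(0.056765721280338806))
(192, 170) (np.float64(-0.03844287686301909), np.float64(-0.009990838003871383))
(124, 165) (np.float64(-0.11207069307252614), np.float64(-0.0043048449849476325))
1.7 [np.float64(0.0205), np.float64(0.0218)]
1.75 [np.float64(0.0247), np.float64(0.0265)]
1.8 [np.float64(0.0289), np.float64(0.0313)]
1.85 [np.float64(0.0333), np.float64(0.0362)]
1.9 [np.float64(0.0379), np.float64(0.0413)]
1.95 [np.float64(0.0426), np.float64(0.0466)]
2.0 [np.float64(0.0476), np.float64(0.0522)]
2.05 [np.float64(0.0528), np.float64(0.058)]
```

View pics/c9.png

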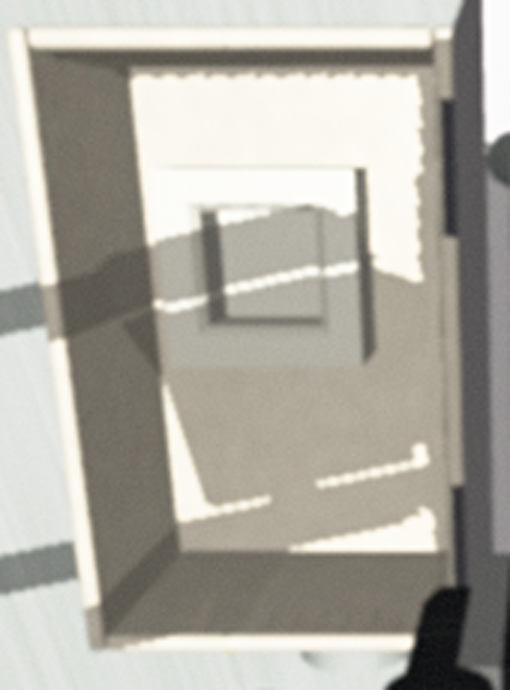

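Request:
servo_tool(increments=[0,0.26,0.02,0,0.8,0,0.26,0.02,0,0.8,0,0.25,0.04,0,0.8,0,0.26,0.04,0,0.8,0,0.26,0.06,0,0.8,0,0.25,0.06,0,0.8])

```text
clock: 11.37
eef_pos: [0.6451, 0.0028, 0.256]
tcp_rot: [0.0, 0.78, 0.626, 0.0]
force: [-1.1, 1.0, 4.3]
opening: 0.0081
```

```bash
python3 st.py
```

```text
-12.47 [0.6451 0.0028 0.256 ] F tool [ 0.69 -1.3  -4.31] op 0.008115887759662484 r 0.1758 phi 1.8169 t 11.3667
```

Request:
servo_tool(increments=[0,0.2,0.05,0,0.8,0,0.2,0.05,0,0.8,0,0.2,0.05,0,0.8])

```text
clock: 11.62
eef_pos: [0.6509, 0.0015, 0.2546]
tcp_rot: [0.0, 0.78, 0.626, 0.0]
force: [-1.5, 1.3, 5.6]
opening: 0.0079
```

```bash
cat >> st.py <<'E'
ph=np.arctan2(dz,dx);F=Rt().T@s['force'];print('tang',(F[1]*np.sin(ph)-F[2]*np.cos(ph)).round(2))
E
python3 st.py
```

```text
-12.48 [0.6509 0.0015 0.2546] F tool [ 0.91 -1.74 -5.6 ] op 0.007934412991330407 r 0.1759 phi 1.8514 t 11.6167
tang -3.22
```

Request:
servo_tool(increments=[0,0.15,0.03,0,0.8,0,0.15,0.03,0,0.8,0,0,0,0,0.8])

```text
clock: 11.87
eef_pos: [0.6537, 0.0008, 0.2538]
tcp_rot: [0.0, 0.78, 0.626, 0.0]
force: [-1.0, 0.7, 3.2]
opening: 0.0083
```

```bash
python3 st.py
```

```text
-12.48 [0.6537 0.0008 0.2538] F tool [ 0.46 -1.09 -3.16] op 0.008253667039750839 r 0.176 phi 1.8686 t 11.8667
tang -1.97
```

Request:
servo_tool(increments=[0,0.15,0.05,0,0.8,0,0.15,0.05,0,0.8])

```text
clock: 12.03
eef_pos: [0.6564, 0.0002, 0.2529]
tcp_rot: [-0.0, 0.78, 0.626, 0.0]
force: [0.0, 1.0, 5.0]
opening: 0.0078
```

```bash
python3 st.py
```

```text
-12.47 [6.564e-01 2.000e-04 2.529e-01] F tool [ 0.94 -0.18 -5.01] op 0.0077817405381809465 r 0.176 phi 1.8851 t 12.0333
tang -1.72
```

Request:
servo_tool(increments=[0,0.15,0.05,0,0.8,0,0.15,0.05,0,0.8])

```text
clock: 12.2
eef_pos: [0.6595, -0.0005, 0.2519]
tcp_rot: [0.0, 0.78, 0.626, 0.0]
force: [0.0, 1.0, 4.4]
opening: 0.0076
```

```bash
python3 st.py;  python3 -c "
from h import *
snap('wrist','w10'); crop('w10',200,130,400,290,4,'c10')"
```

```text
-12.48 [ 6.595e-01 -5.000e-04  2.519e-01] F tool [ 0.98 -0.21 -4.45] op 0.00764767399137609 r 0.1761 phi 1.9039 t 12.2
tang -1.65
```

View pics/c10.png

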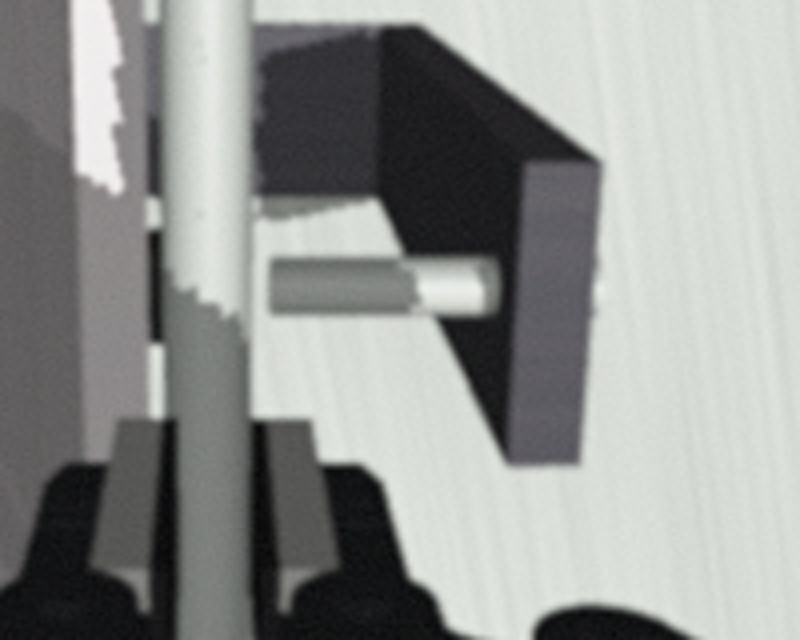

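Request:
servo_tool(increments=[0,0.15,0.05,0,0.8,0,0.15,0.05,0,0.8])

```text
clock: 12.42
eef_pos: [0.6622, -0.0011, 0.2509]
tcp_rot: [-0.0, 0.78, 0.626, -0.0]
force: [-2.5, 2.5, 5.1]
opening: 0.0079
```

```bash
python3 st.py
```

```text
-12.48 [ 0.6622 -0.0011  0.2509] F tool [ 1.93 -2.99 -5.06] op 0.007911489848746222 r 0.176 phi 1.9205 t 12.4167
tang -4.55
```

Request:
servo_tool(increments=[0,0.1,0.03,0,0.8])

```text
clock: 12.5
eef_pos: [0.663, -0.0013, 0.2505]
tcp_rot: [-0.0, 0.78, 0.626, -0.0]
force: [-4.0, 0.9, 5.9]
opening: 0.0081
```

```bash
python3 st.py
```

```text
-12.48 [ 0.663  -0.0013  0.2505] F tool [-0.02 -4.07 -5.91] op 0.008107038702305319 r 0.1759 phi 1.9258 t 12.5
tang -5.86
```

Request:
servo_tool(increments=[0,0.1,0.03,0,0.8])

```text
clock: 12.58
eef_pos: [0.6638, -0.0015, 0.2502]
tcp_rot: [-0.0, 0.78, 0.626, -0.0]
force: [-2.8, 1.9, 5.8]
opening: 0.0081
```

```bash
python3 st.py
```

```text
-12.48 [ 0.6638 -0.0015  0.2502] F tool [ 1.23 -3.1  -5.79] op 0.008133100542673254 r 0.176 phi 1.9309 t 12.5833
tang -4.94
```

Request:
servo_tool(increments=[0,0.1,0.03,0,0.8,0,0,0,0,0.8,0,0,0,0,0.8,0,0,0,0,0.8])

```text
clock: 12.92
eef_pos: [0.6647, -0.0017, 0.2499]
tcp_rot: [-0.0, 0.78, 0.626, -0.0]
force: [-3.0, 1.8, 4.9]
opening: 0.0081
```

```bash
python3 st.py; python3 -c "
from h import *
snap('scene','s11');crop('s11',160,150,320,310,5,'c11')
snap('top','t11')
"
```

```text
-12.48 [ 0.6647 -0.0017  0.2499] F tool [ 1.05 -3.34 -4.86] op 0.008128440312612131 r 0.176 phi 1.9364 t 12.9167
tang -4.86
```

View pics/c11.png

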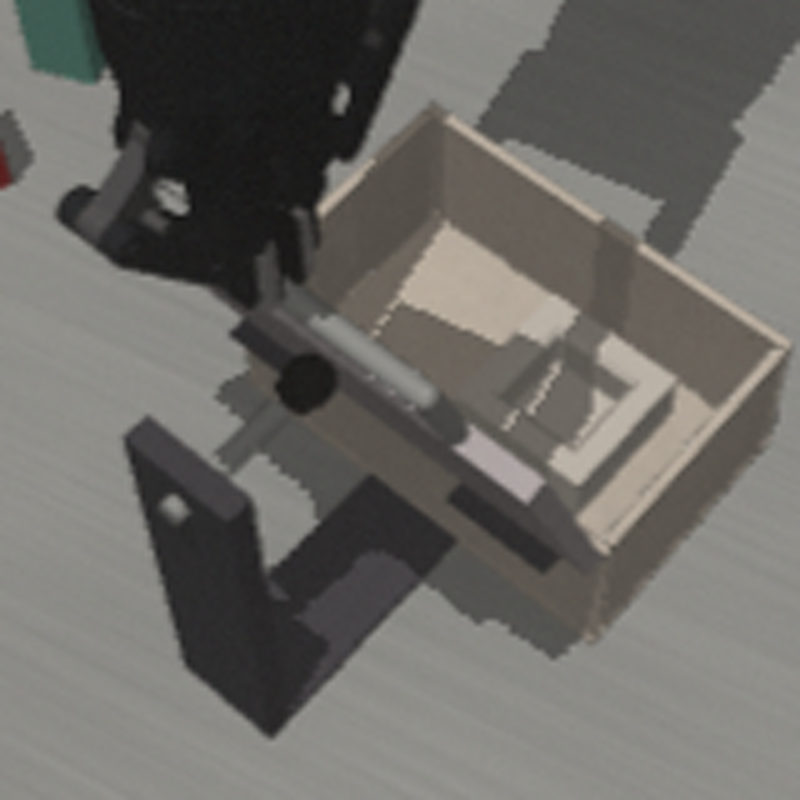

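Request:
servo_tool(increments=[0,0,0,0,1.2,0,0,0,0,1.6,0,0,0,0,2,0,0,0,0,2.5,0,0,0,0,3,0,0,0,0,3,0,0,0,0,3])

```text
clock: 13.6
eef_pos: [0.6652, -0.0018, 0.2499]
tcp_rot: [-0.0, 0.78, 0.626, -0.0]
force: [0.2, 0.4, 0.1]
opening: 0.0299
```

```bash
python3 st.py; python3 -c "
from h import *
snap('wrist','w12')
"
```

```text
-12.48 [ 0.6652 -0.0018  0.2499] F tool [ 0.47  0.14 -0.14] op 0.02994450634249813 r 0.1762 phi 1.9387 t 13.6
tang 0.08
```

View pics/w12.png

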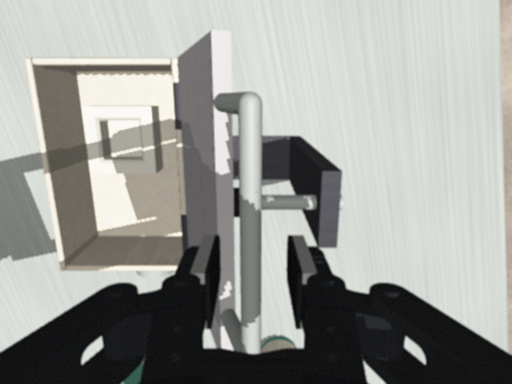

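Request:
servo_tool(increments=[0,0,-1,0,3,0,0,-2,0,3,0,0,-3,0,4,0,0,-3,0,5,0,-2,-1,0,6,0,-3,0,0,6,0,-3,0,0,6,0,-3,0,0,6,0,-3,0,0,6,0,-2,0,0,6])

```text
clock: 14.48
eef_pos: [0.5066, 0.0332, 0.3509]
tcp_rot: [0.0, 0.78, 0.626, 0.0]
force: [1.2, 0.4, 0.2]
opening: 0.0599
```

Request:
servo_tool(increments=[0,0,0,-7,6,0,0,0,-7,6,0,0,0,-7,6,0,0,0,-7,6,0,0,0,-7,6,0,0,0,-7,6,0,0,0,-7,6,0,0,0,-7,6,0,0,0,-7,6,0,0,0,-7,6])

```text
clock: 15.32
eef_pos: [0.509, 0.0328, 0.3509]
tcp_rot: [0.0, 0.277, 0.961, 0.0]
force: [-0.2, 0.3, 0.0]
opening: 0.0601
```

Request:
servo_tool(increments=[0,0,0,-7,6,0,0,0,-7,6,0,0,0,-6,6,0,0,0,0,6,0,0,0,0,6])

```text
clock: 15.73
eef_pos: [0.509, 0.0328, 0.3507]
tcp_rot: [0.0, 0.11, 0.994, 0.0]
force: [-0.1, -0.4, 0.3]
opening: 0.0598
```

```bash
python3 st.py; python3 -c "
from h import *
snap('wrist','w13');snap('scene','s13');crop('s13',160,150,320,310,5,'c13')
print(ctrl.state()['joint_pos'])
"
```

```text
77.33 [0.509  0.0328 0.3507] F tool [ 0.01 -0.39 -0.35] op 0.059759032661078806 r 0.2822 phi 1.2216 t 15.7333
tang -0.25
[ 6.13793438e-02  7.09106224e-02  1.71991287e+00 -1.75826504e-05
  1.35025036e+00 -1.28834790e+00]
```

View pics/w13.png

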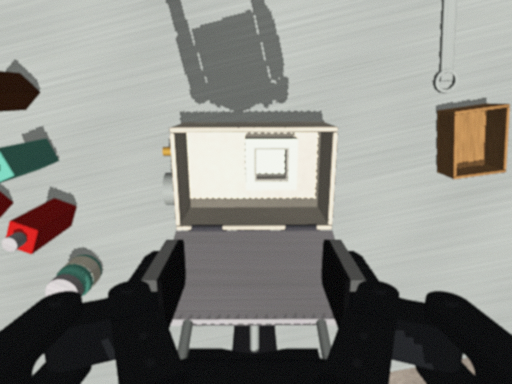

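View pics/c13.png

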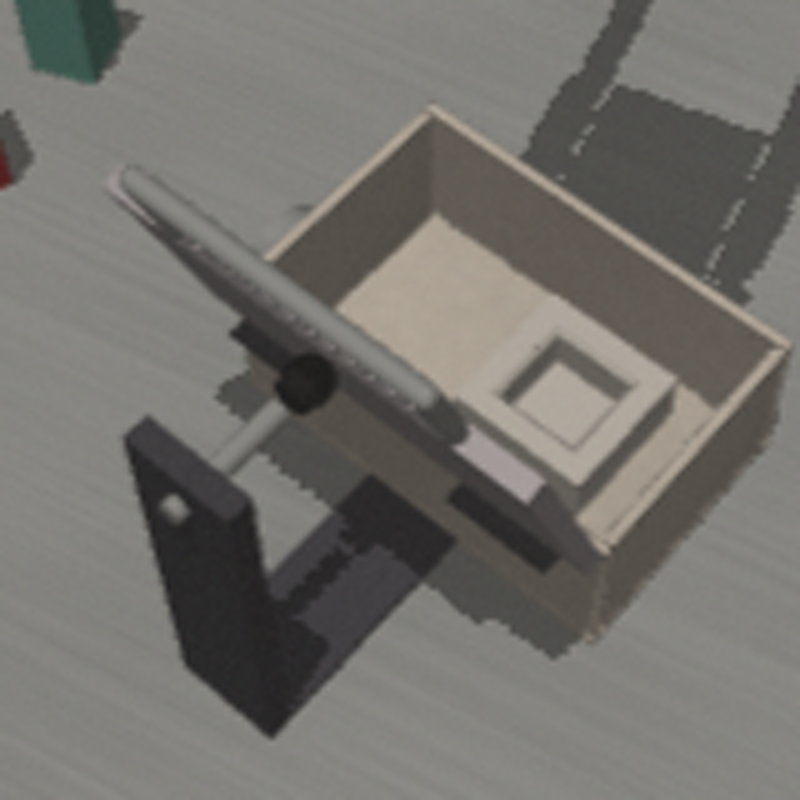

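```bash
python3 -c "
from h import *
crop('w13',160,110,350,240,4.2,'d1')
snap('top','t13');crop('t13',190,90,300,230,5,'d2')
crop('s13',240,205,325,285,9,'d3')
"
```

```text
(no output)
```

View pics/d1.png

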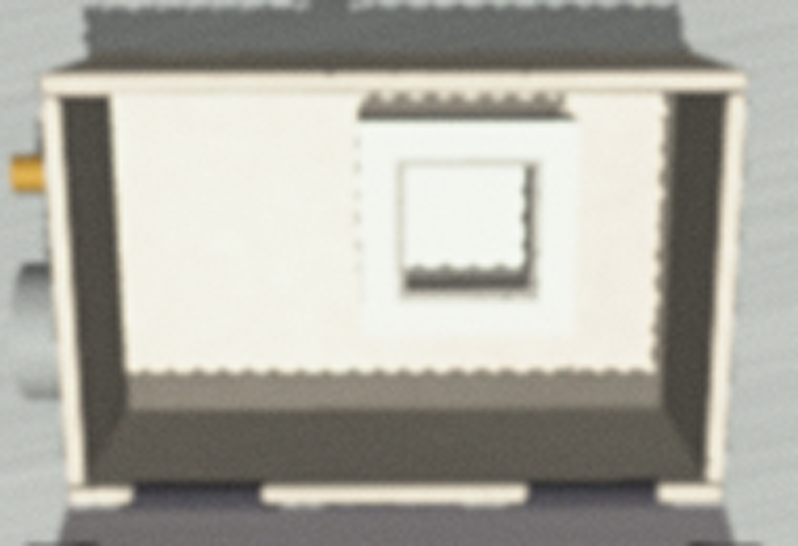

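View pics/d3.png

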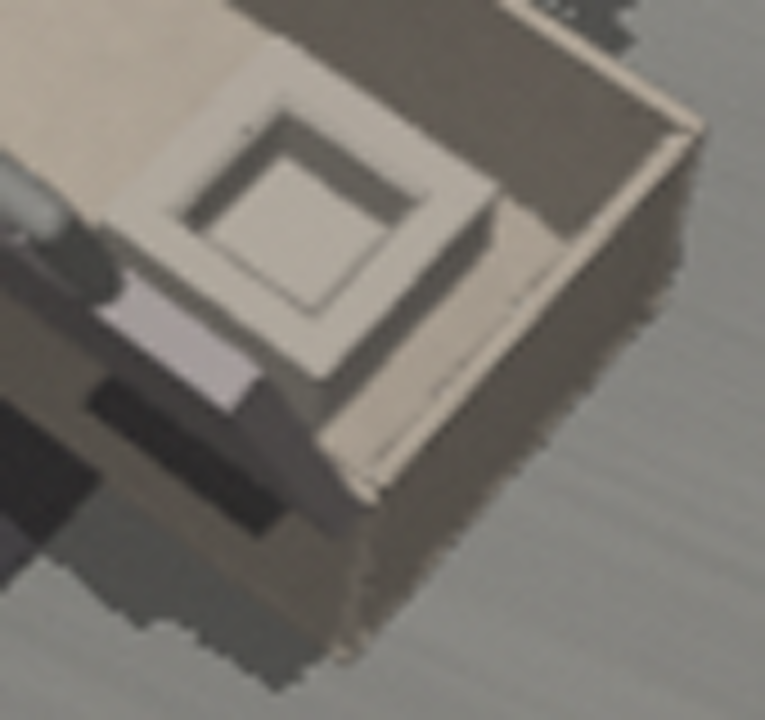

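View pics/d2.png

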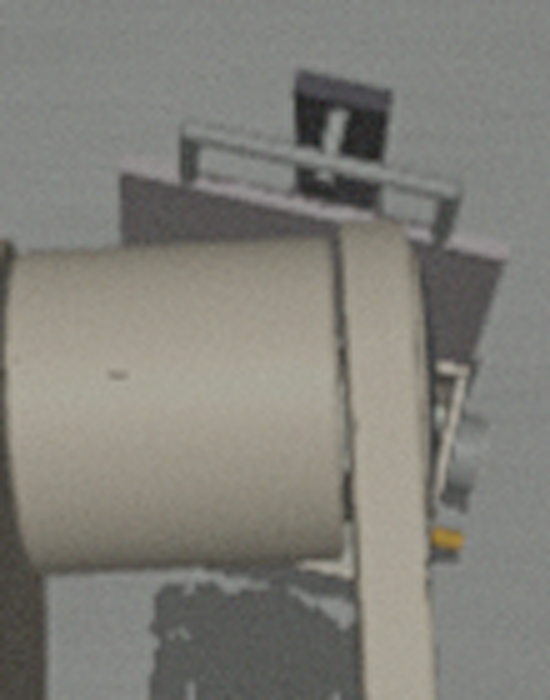

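```bash
cat > nest.py <<'E'
from h import *
from scipy.optimize import least_squares
W=lambda u,v:((u+.5)/4.2-.5+160,(v+.5)/4.2-.5+110)
S=lambda u,v:((u+.5)/9-.5+240,(v+.5)/9-.5+205)
# chamber-frame pts mm relative nest ('n') or chamber ('c')
q=20.5;Q=35
ow=[('w13',W(400,162),'n',(-q,-q,36)),('w13',W(540,162),'n',(-q,q,36)),('w13',W(538,298),'n',(q,q,36)),('w13',W(402,297),'n',(q,-q,36)),
('w13',W(362,118),'n',(-Q,-Q,36)),('w13',W(577,118),'n',(-Q,Q,36)),('w13',W(578,338),'n',(Q,Q,36)),('w13',W(362,335),'n',(Q,-Q,36)),
('w13',W(43,72),'c',(-65,-100,85)),('w13',W(747,75),'c',(-65,100,85)),('w13',W(725,500),'c',(65,100,85)),('w13',W(72,502),'c',(65,-100,85))]
os=[('s13',S(283,103),'n',(-q,-q,36)),('s13',S(430,190),'n',(-q,q,36)),('s13',S(316,320),'n',(q,q,36)),('s13',S(172,213),'n',(q,-q,36)),
('s13',S(280,38),'n',(-Q,-Q,36)),('s13',S(497,187),'n',(-Q,Q,36)),('s13',S(322,380),'n',(Q,Q,36)),('s13',S(103,222),'n',(Q,-Q,36)),
('s13',S(704,127),'c',(-65,100,85)),('s13',S(372,503),'c',(65,100,85))]
def pt(p,k,c):
    x,y,a,dy=p; X,Y,Z=np.array(c)/1000
    if k=='n': X-=.01;Y+=dy
    return [x+np.cos(a)*X-np.sin(a)*Y,y+np.sin(a)*X+np.cos(a)*Y,Z]
for nm,o in (('w',ow),('s',os),('both',ow+os)):
    f=lambda p:np.concatenate([proj(n,pt(p,k,c))-np.array(uv) for n,uv,k,c in o])
    r=least_squares(f,[.54,.026,-.21,.025],loss='soft_l1')
    print(nm,r.x.round(4),np.degrees(r.x[2]).round(2),'nest',np.round(pt(r.x,'n',(0,0,11)),4),'hinge',np.round(pt(r.x,'c',(65,0,85)),4)); print(f(r.x).reshape(-1,2).round(1).tolist())
E
python3 nest.py
```

```text
w [ 0.5395  0.0267 -0.217   0.0236] -12.43 nest [0.5348 0.0519 0.011 ] hinge [0.603  0.0127 0.085 ]
[[1.6, 1.1], [-1.2, 1.1], [-1.5, -1.6], [1.1, -1.3], [-0.3, 0.8], [1.1, 0.6], [-0.7, -0.9], [0.1, -0.1], [-0.7, -0.2], [1.6, -1.4], [0.2, 0.6], [-0.6, 0.5]]
s [ 0.541   0.0262 -0.208   0.0255] -11.92 nest [0.5364 0.0532 0.011 ] hinge [0.6046 0.0128 0.085 ]
[[0.3, 0.1], [-1.3, 0.6], [-0.2, -1.2], [1.0, 0.1], [-0.4, -0.3], [0.5, 0.2], [0.4, 0.6], [-0.7, -0.2], [0.6, -1.2], [-0.5, 0.7]]
both [ 0.5398  0.0266 -0.2174  0.0242] -12.46 nest [0.5352 0.0524 0.011 ] hinge [0.6033 0.0126 0.085 ]
[[2.0, 1.3], [-0.8, 1.3], [-1.1, -1.4], [1.5, -1.1], [0.1, 1.0], [1.6, 0.9], [-0.4, -0.7], [0.5, 0.1], [-0.6, 0.0], [1.6, -1.1], [0.2, 0.8], [-0.6, 0.6], [0.3, -0.4], [-1.4, 0.1], [-0.4, -1.8], [0.9, -0.6], [-0.3, -0.9], [0.4, -0.2], [0.0, -0.0], [-0.8, -1.0], [1.0, -1.1], [-0.6, 0.4]]
```

Request:
servo_tool(increments=[-0.1,-3,0,0,6,-0.1,-3.4,0,0,6,-0.1,-3.4,0,0,6,-0.1,-3.4,0,0,6,-0.1,-3.4,0.5,0,6,-0.1,-3.4,1,0,6,-0.1,-3.4,1.5,0,6,-0.1,-3.4,1.5,0,6,-0.1,-3,1,0,6,-0.1,-0.9,0.5,0,6])

```text
clock: 16.72
eef_pos: [0.4509, -0.2723, 0.2886]
tcp_rot: [-0.001, 0.111, 0.994, -0.0]
force: [-0.9, -0.2, -0.0]
opening: 0.0603
```

Request:
servo_tool(increments=[0,0,0,-6,6,0,0,0,-6,6,0,0,0,-6,6,0,0,0,0,6,0,0,0,0,6])

```text
clock: 17.13
eef_pos: [0.4526, -0.2688, 0.2902]
tcp_rot: [0.0, -0.046, 0.999, 0.0]
force: [-0.3, -0.3, 0.3]
opening: 0.0601
```

```bash
python3 st.py; python3 -c "
from h import *
snap('wrist','w14');snap('top','t14')
print(to([.452,-.269,.25]))
print(proj('w14',[.452,-.269,.12]))
"
```

```text
95.3 [ 0.4526 -0.2688  0.2902] F tool [ 0.33 -0.26 -0.3 ] op 0.06006906844658903 r 0.2226 phi 1.167 t 17.1333
tang -0.12
[ 0.06 -0.01  4.02]
[253.61923051 171.38400816]
```

View pics/w14.png

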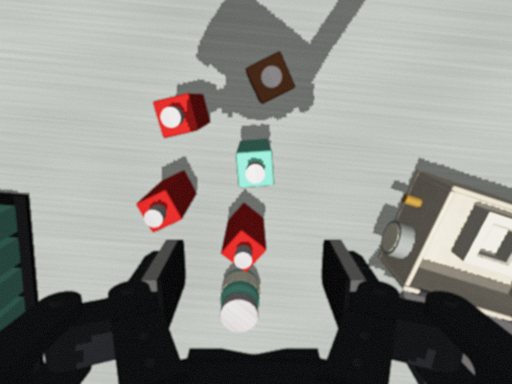

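```bash
python3 -c "
from h import *
crop('w14',225,115,285,200,7,'e1')
"
```

```text
(no output)
```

View pics/e1.png

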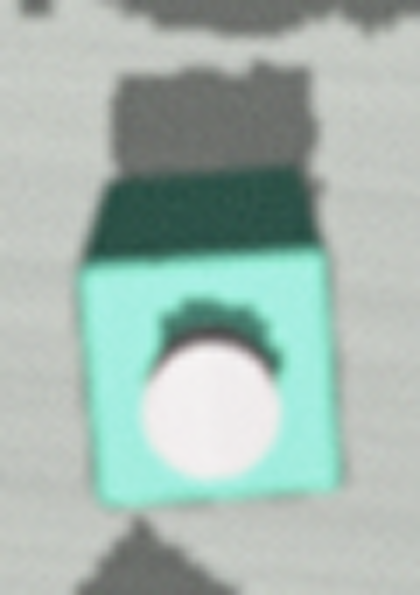

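```bash
python3 -c "
from h import *
from scipy.optimize import least_squares
B=lambda u,v:((u+.5)/7-.5+225,(v+.5)/7-.5+115)
c=np.array([atz('w14',*B(*q),.1) for q in [(80,263),(325,248),(343,490),(103,507)]])
print(c.round(4),c.mean(0)); e=[c[1]-c[0],c[2]-c[1],c[2]-c[3],c[3]-c[0]]
for d in e: print(np.linalg.norm(d).round(4),np.degrees(np.arctan2(d[1],d[0])).round(1)%90)
print('cap',atz('w14',*B(211,408),.12)); print(to([*c.mean(0)[:2],.08]))
"
```

```text
[[ 0.4387 -0.2876  0.1   ]
 [ 0.4334 -0.2537  0.1   ]
 [ 0.4679 -0.2473  0.1   ]
 [ 0.4736 -0.2815  0.1   ]] [ 0.45340178 -0.26751474  0.1       ]
0.0344 8.900000000000006
0.0351 10.4
0.0346 9.599999999999994
0.0355 10.0
cap [ 0.45330771 -0.26784481  0.12      ]
[-0.09  0.13 21.02]
```

Request:
servo_tool(increments=[-0.1,0.1,2,-4.4,6,0,0,3,0,6,0,0,3,0,6,0,0,3,0,6,0,0,2,0,6,0,0,0,0,6,0,0,0,0,6])

```text
clock: 17.82
eef_pos: [0.4529, -0.2676, 0.1596]
tcp_rot: [-0.001, -0.086, 0.996, 0.001]
force: [0.1, -0.5, -0.2]
opening: 0.0598
```

```bash
python3 st.py; python3 -c "
from h import *
snap('wrist','w15')
print(to([.4534,-.2676,.084]))
"
```

```text
99.84 [ 0.4529 -0.2676  0.1596] F tool [-0.04 -0.52  0.15] op 0.059817510005333925 r 0.1146 phi 0.7036 t 17.8167
tang -0.45
[0.04 0.06 7.68]
```

View pics/w15.png

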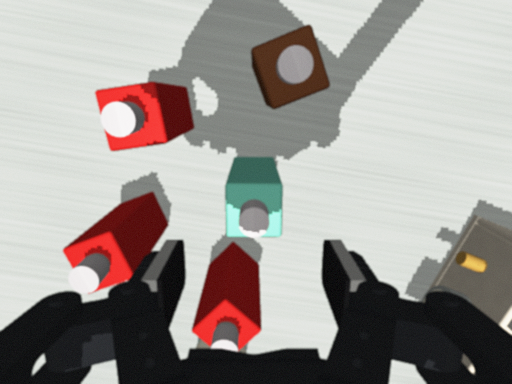

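Request:
servo_tool(increments=[0,0,1.5,0,6,0,0,2,0,6,0,0,2,0,6,0,0,1.5,0,6,0,0,0.6,0,6,0,0,0,0,6,0,0,0,0,6])

```text
clock: 18.45
eef_pos: [0.4542, -0.2685, 0.0853]
tcp_rot: [0.001, -0.086, 0.996, -0.001]
force: [0.6, 0.3, 0.5]
opening: 0.06
```

```bash
python3 st.py; python3 -c "
from h import *
snap('wrist','w16')
"
```

```text
99.9 [ 0.4542 -0.2685  0.0853] F tool [-0.6   0.2  -0.46] op 0.06004554857619647 r 0.0859 phi -0.0019 t 18.45
tang 0.46
```

View pics/w16.png

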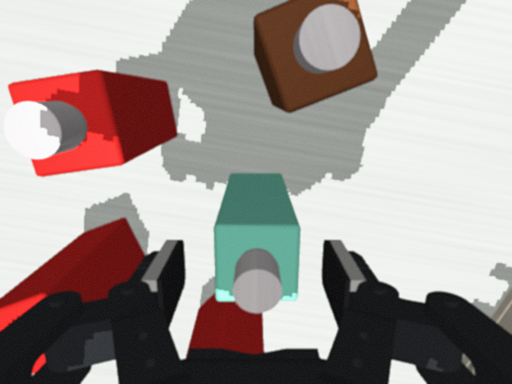

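Request:
servo_tool(increments=[0,0.1,0,0,5,0,0,0,0,4.4,0,0,0,0,4,0,0,0,0,3.6,0,0,0,0,3.2,0,0,0,0,3.2,0,0,0,0,3.2,0,0,0,0,3.2], grip_force=40)

```text
clock: 19.17
eef_pos: [0.4534, -0.2673, 0.0847]
tcp_rot: [0.0, -0.086, 0.996, -0.0]
force: [-1.1, 1.0, 5.8]
opening: 0.0349
```

```bash
python3 st.py; python3 -c "
from h import *
snap('wrist','w17');crop('w17',150,160,360,360,3.5,'f17')
p=ctrl.state()['eef_pos'];R=Rt()
print(proj('w17',[p[0],p[1],.1]),proj('w17',[p[0],p[1],.12]))
"
```

```text
99.92 [ 0.4534 -0.2673  0.0847] F tool [ 0.88  1.2  -5.76] op 0.03486633732779725 r 0.0869 phi -0.0097 t 19.1667
tang 5.75
[254.09998359 266.08851362] [254.1612366  292.29046696]
```

View pics/f17.png

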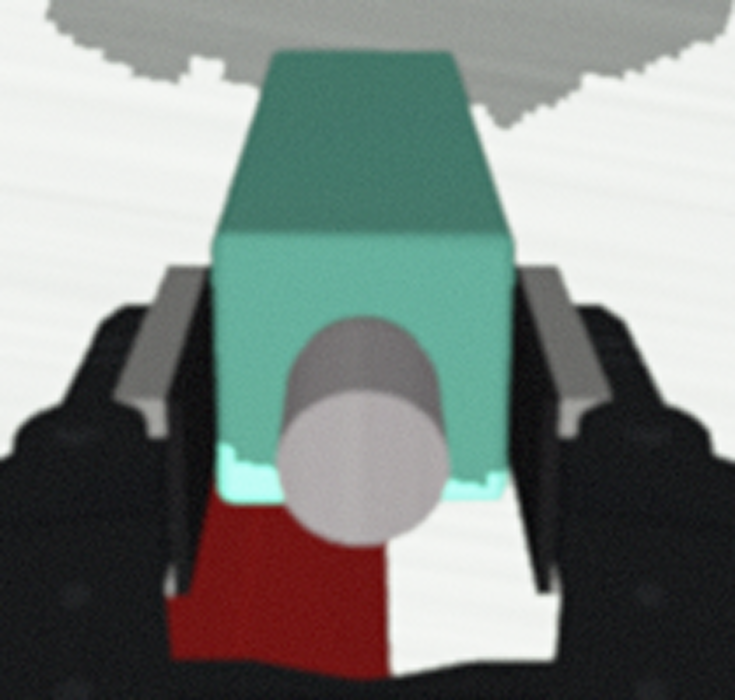

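Request:
servo_tool(increments=[0,0,-1,0,3.2,0,0,-2,0,3.2,0,0,-3,0,3.2,0,0,-3,0,3.2,0,0,-3,0,3.2,0,0,-3,0,3.2,0,0,-1.5,0,3.2,0,0,0,0,3.2])

```text
clock: 19.88
eef_pos: [0.4547, -0.268, 0.2534]
tcp_rot: [0.003, -0.086, 0.996, -0.002]
force: [0.3, -0.9, -1.5]
opening: 0.0347
```

Request:
servo_tool(increments=[0,0,0,4.5,3.2,0,0,0,4.5,3.2,0,0,0,4.5,3.2,0,0,0,4.5,3.2,0,0,0,4.3,3.2,0,0,0,0,3.2])

```text
clock: 20.38
eef_pos: [0.4524, -0.2666, 0.2479]
tcp_rot: [-0.001, 0.109, 0.994, 0.0]
force: [0.2, -0.1, -2.6]
opening: 0.0348
```

```bash
python3 st.py; python3 -c "
from h import *
snap('wrist','w18')
p=ctrl.state()['eef_pos']
print(proj('w18',[p[0],p[1],p[2]+.0153]))
print(to([.535,.0522,.25]))
"
```

```text
77.43 [ 0.4524 -0.2666  0.2479] F tool [-0.21 -0.1   2.61] op 0.034760798301639945 r 0.1847 phi 1.0735 t 20.3833
tang -1.33
[253.92253535 265.85969607]
[-1.27 32.91 -0.18]
```

View pics/w18.png

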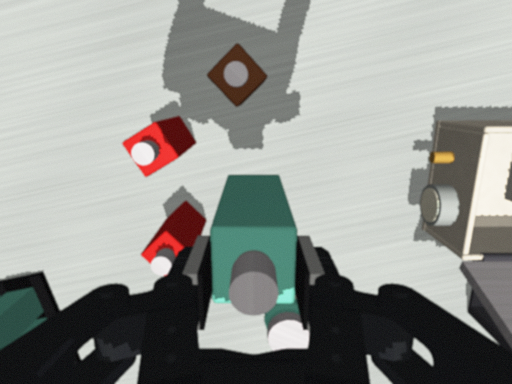

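Request:
servo_tool(increments=[-0.1,1.5,0,0,3.2,-0.1,2.5,0,0,3.2,-0.2,3.5,0,0,3.2,-0.2,3.5,0,0,3.2,-0.2,3.5,0,0,3.2,-0.2,3.5,0,0,3.2,-0.1,3.5,0,0,3.2,-0.1,3.5,0,0,3.2,-0.1,3,0,0,3.2,0,2.5,0,0,3.2])

```text
clock: 21.27
eef_pos: [0.5312, 0.0303, 0.2485]
tcp_rot: [-0.0, 0.106, 0.994, 0.0]
force: [0.2, 0.0, -1.5]
opening: 0.0348
```

Request:
servo_tool(increments=[0,1.5,0,0,3.2,0,0.4,0,0,3.2,0,0,0,0,3.2,0,0,0,0,3.2])

```text
clock: 21.6
eef_pos: [0.5348, 0.0462, 0.2485]
tcp_rot: [-0.0, 0.107, 0.994, -0.0]
force: [-0.3, -0.4, -1.6]
opening: 0.0351
```

```bash
python3 st.py; python3 -c "
from h import *
snap('wrist','w19');snap('scene','s19');snap('top','t19')
p=ctrl.state()['eef_pos']
print(to([.535,.0522,.2]))
"
```

```text
77.73 [0.5348 0.0462 0.2485] F tool [ 0.24 -0.5   1.64] op 0.0350867896509329 r 0.1791 phi 1.1437 t 21.6
tang -1.13
[0.14 0.64 4.89]
```

View pics/w19.png

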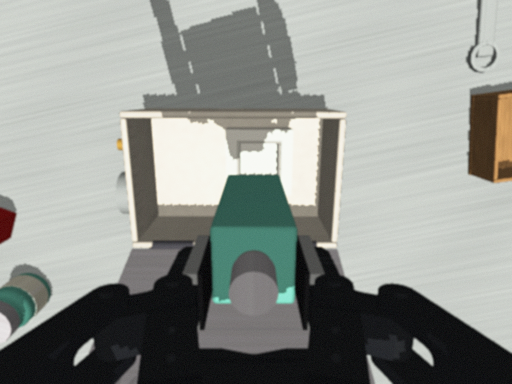

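View pics/s19.png

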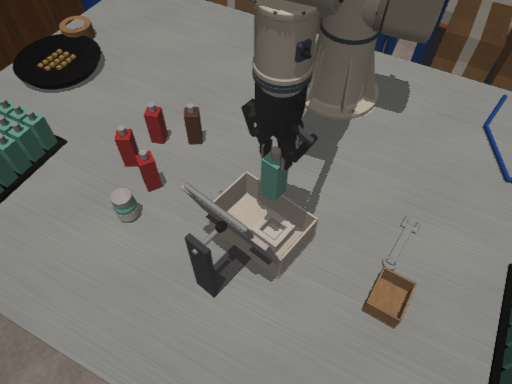

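Request:
servo_tool(increments=[0.1,0.3,0,0,3.2,0,0.3,1,0,3.2,0,0,2,0,3.2,0,0,2.5,0,3.2,0,0,2.5,0,3.2,0,0,1.8,0,3.2,0,0,0.8,0,3.2,0,0,0,0,3.2,0,0,0,0,3.2])

```text
clock: 22.5
eef_pos: [0.5356, 0.0527, 0.143]
tcp_rot: [-0.0, 0.108, 0.994, -0.0]
force: [0.3, 0.4, -0.8]
opening: 0.035
```

```bash
python3 st.py; python3 -c "
from h import *
snap('wrist','w20');snap('scene','s20');crop('s20',210,130,330,280,5,'g20')
print(to([.535,.0522,.14]))
"
```

```text
77.62 [0.5356 0.0527 0.143 ] F tool [-0.17  0.48  0.76] op 0.034967238358584896 r 0.0943 phi 0.6555 t 22.5
tang -0.31
[ 0.13 -0.09  0.41]
```

View pics/w20.png

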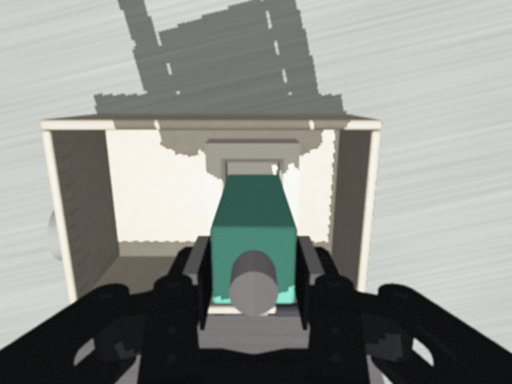

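View pics/g20.png

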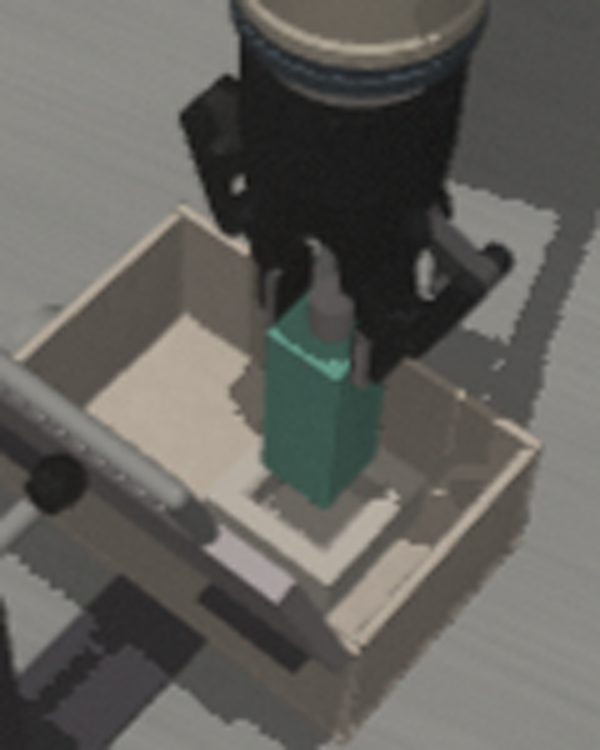

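```bash
python3 -c "
from h import *
crop('w20',190,120,320,330,3.8,'g21')
p=ctrl.state()['eef_pos'];R=Rt(); 
def P(x,y,z): return proj('w20',p+R@np.array([x,y,0])+[0,0,z-p[2]])
print('bottle base corners if at tcp',P(.018,-.018,p[2]-.0847),P(.018,.018,p[2]-.0847))
n=np.array([.535,.0522,0]);a=np.radians(-12.4);C=np.array([[np.cos(a),-np.sin(a),0],[np.sin(a),np.cos(a),0],[0,0,1]])
for q in (20.5,35): print(q,[proj('w20',n+C@(np.array([-q,s*q,36])/1000)).round(1) for s in(-1,1)])
"
```

```text
bottle base corners if at tcp [227.87106907 173.95200086] [280.67143123 174.03809241]
20.5 [array([225.5, 162.1]), array([280.6, 162.2])]
35 [array([205.3, 142.5]), array([300.8, 142.7])]
```

View pics/g21.png

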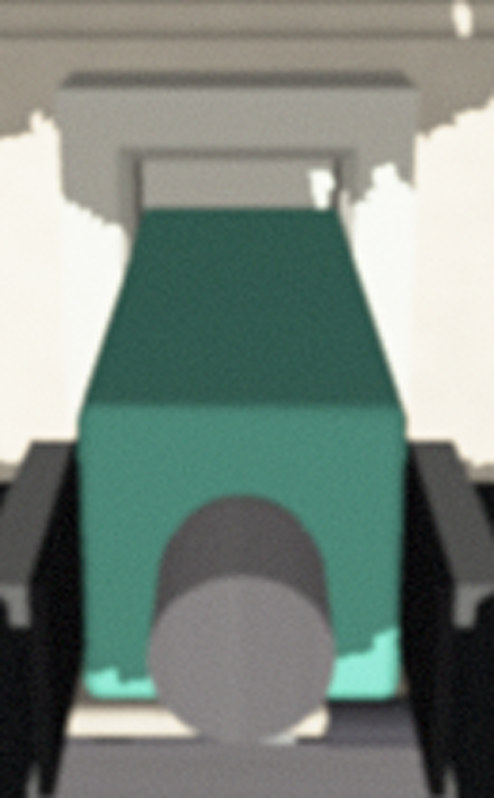

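Request:
servo_tool(increments=[0.15,-0.03,0.5,0,3.2,0,0,0.5,0,3.2,0,0,0.5,0,3.2,0,0,0.3,0,3.2,0,0,0.3,0,3.2,0,0,0,0,3.2])

```text
clock: 23.1
eef_pos: [0.5336, 0.0527, 0.1212]
tcp_rot: [-0.001, 0.108, 0.994, -0.0]
force: [0.9, -0.6, -2.0]
opening: 0.0348
```

```bash
python3 st.py; python3 -c "
from h import *
snap('wrist','w22');crop('w22',190,120,320,330,3.8,'g22');snap('scene','s22');crop('s22',230,150,310,270,6,'g23')
print(to([.535,.0522,.0957]))
"
```

```text
77.62 [0.5336 0.0527 0.1212] F tool [-1.04 -0.39  2.03] op 0.034835974168419784 r 0.0847 phi 0.4355 t 23.1
tang -2.0
[-0.12 -0.03  2.61]
```

View pics/g22.png

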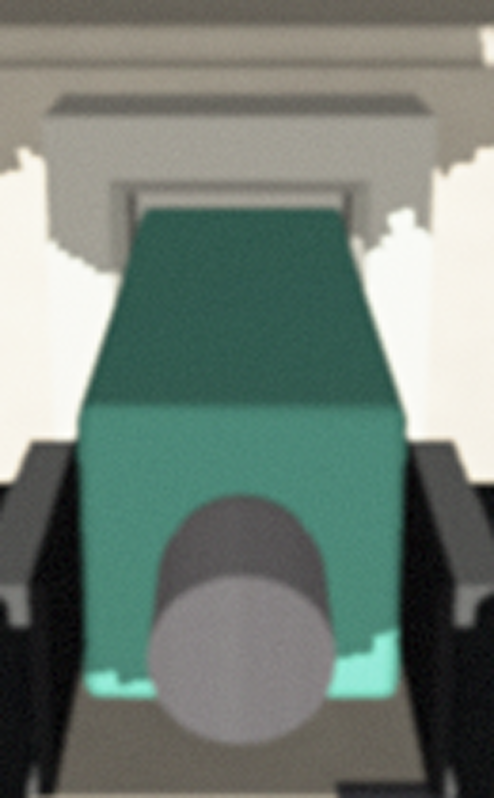

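View pics/g23.png

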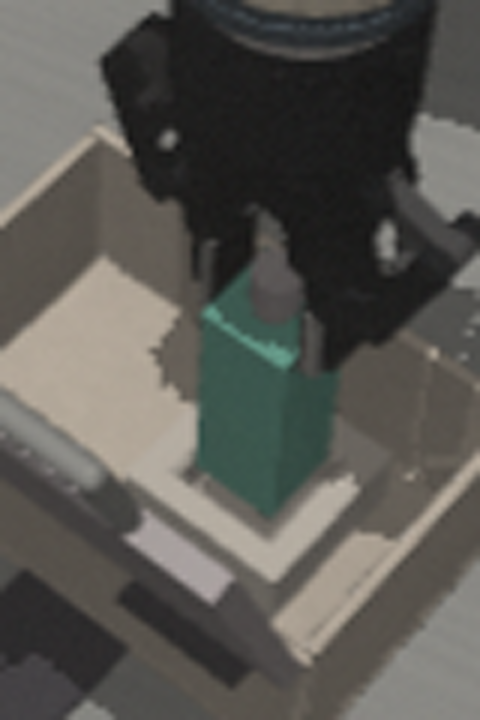

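```bash
python3 -c "
from h import *
p=ctrl.state()['eef_pos'];R=Rt(); 
def P(x,y,z): return proj('w22',p+R@np.array([x,y,0])+[0,0,z-p[2]])
print('bottle base',P(.018,-.018,p[2]-.0847),P(.018,.018,p[2]-.0847),'top far',P(.018,0,p[2]+.0153),'top near',P(-.018,0,p[2]+.0153))
n=np.array([.535,.0522,0]);a=np.radians(-12.4);C=np.array([[np.cos(a),-np.sin(a),0],[np.sin(a),np.cos(a),0],[0,0,1]])
for q in (20.5,35): print(q,[proj('w22',n+C@(np.array([-q,s*q,36])/1000)).round(1) for s in(-1,1)])
W=lambda u,v:((u+.5)/3.8-.5+190,(v+.5)/3.8-.5+120)
for q in [(145,210),(340,210),(46,114),(436,114),(138,190),(345,190),(242,406),(242,698)]: print(q,np.round(W(*q),1))
"
```

```text
bottle base [227.65829018 173.21030142] [280.37506657 173.29720197] top far [254.27927617 226.42560379] top near [254.08721172 304.5884033 ]
20.5 [array([223.7, 170.9]), array([283.5, 171. ])]
35 [array([201.7, 149.8]), array([305.6, 150. ])]
(145, 210) [227.8 174.9]
(340, 210) [279.1 174.9]
(46, 114) [201.7 149.6]
(436, 114) [304.4 149.6]
(138, 190) [225.9 169.6]
(345, 190) [280.4 169.6]
(242, 406) [253.3 226.5]
(242, 698) [253.3 303.3]
```

Request:
servo_tool(increments=[-0.03,-0.03,0.3,0,3.2,0,0,0.3,0,3.2,0,0,0.3,0,3.2,0,0,0.2,0,3.2])

```text
clock: 23.53
eef_pos: [0.5341, 0.0524, 0.1106]
tcp_rot: [-0.0, 0.108, 0.994, -0.0]
force: [0.3, -0.6, -2.1]
opening: 0.0352
```

```bash
python3 st.py
```

```text
77.62 [0.5341 0.0524 0.1106] F tool [-0.4  -0.57  2.12] op 0.0352090464804612 r 0.0802 phi 0.3175 t 23.5333
tang -2.2
```

Request:
servo_tool(increments=[0,0,0.3,0,3.2,0,0,0.3,0,3.2,0,0,0.3,0,3.2,0,0,0.2,0,3.2,0,0,0,0,3.2])

```text
clock: 23.95
eef_pos: [0.5339, 0.0524, 0.0995]
tcp_rot: [-0.0, 0.108, 0.994, -0.0]
force: [-0.1, -0.5, -1.9]
opening: 0.0352
```

```bash
python3 st.py
```

```text
77.62 [0.5339 0.0524 0.0995] F tool [-0.05 -0.51  1.89] op 0.03523657734625411 r 0.0776 phi 0.1807 t 23.95
tang -1.95
```

Request:
servo_tool(increments=[0,0,0.1,0,3.2,0,0,0.1,0,3.2,0,0,0,0,3.2])

```text
clock: 24.2
eef_pos: [0.5342, 0.0524, 0.0979]
tcp_rot: [-0.0, 0.108, 0.994, 0.0]
force: [0.3, -0.5, -0.5]
opening: 0.0349
```

```bash
python3 st.py
```

```text
77.62 [0.5342 0.0524 0.0979] F tool [-0.39 -0.39  0.52] op 0.034928992687296836 r 0.0771 phi 0.1615 t 24.2
tang -0.58
```

Request:
servo_tool(increments=[0,0,0.1,0,3.2,0,0,0,0,3.2])

```text
clock: 24.37
eef_pos: [0.5342, 0.0524, 0.0969]
tcp_rot: [0.0, 0.108, 0.994, 0.0]
force: [-0.8, -0.3, -1.2]
opening: 0.0351
```

```bash
python3 st.py
```

```text
77.62 [0.5342 0.0524 0.0969] F tool [ 0.68 -0.41  1.25] op 0.03506289899665774 r 0.0769 phi 0.149 t 24.3667
tang -1.29
```

Request:
servo_tool(increments=[0,0,0.1,0,3.2,0,0,0,0,3.2])

```text
clock: 24.53
eef_pos: [0.5342, 0.0524, 0.0959]
tcp_rot: [-0.0, 0.108, 0.994, -0.0]
force: [-0.2, 0.4, -2.1]
opening: 0.0347
```

```bash
python3 st.py
```

```text
77.62 [0.5342 0.0524 0.0959] F tool [0.26 0.37 2.09] op 0.034692116444309334 r 0.0768 phi 0.1356 t 24.5333
tang -2.02
```

Expected floor contact is at TCP z ≈ 0.0957, so I go on in 0.5 mm steps until the load comes off.

Request:
servo_tool(increments=[0,0,0.05,0,3.2,0,0,0,0,3.2])

```text
clock: 24.7
eef_pos: [0.5344, 0.0524, 0.0957]
tcp_rot: [0.0, 0.108, 0.994, 0.0]
force: [-1.0, -0.4, 1.0]
opening: 0.0349
```

```bash
python3 st.py
```

```text
77.62 [0.5344 0.0524 0.0957] F tool [ 0.92 -0.64 -1.05] op 0.03486268504098494 r 0.0766 phi 0.1335 t 24.7
tang 0.96
```

Request:
servo_tool(increments=[0,0,0.05,0,3.2,0,0,0,0,3.2])

```text
clock: 24.87
eef_pos: [0.5345, 0.0524, 0.0957]
tcp_rot: [0.0, 0.108, 0.994, 0.0]
force: [-2.4, 0.0, 7.8]
opening: 0.0348
```

```bash
python3 st.py
```

```text
77.62 [0.5345 0.0524 0.0957] F tool [ 2.35 -0.48 -7.82] op 0.03479530166922396 r 0.0765 phi 0.1337 t 24.8667
tang 7.69
```

Request:
servo_tool(increments=[0,0,-0.05,0,3.5,0,0,0,0,3.7,0,0,0,0,4,0,0,0,0,4.4,0,0,0,0,4.8,0,0,0,0,5.2,0,0,0,0,5.2])

```text
clock: 25.45
eef_pos: [0.5343, 0.0524, 0.0954]
tcp_rot: [-0.0, 0.108, 0.994, -0.0]
force: [0.4, 0.1, 0.2]
opening: 0.0523
```

```bash
python3 st.py; python3 -c "
from h import *
snap('wrist','w25')"
```

```text
77.63 [0.5343 0.0524 0.0954] F tool [-0.42  0.19 -0.19] op 0.052315380414302684 r 0.0767 phi 0.1298 t 25.45
tang 0.22
```

View pics/w25.png

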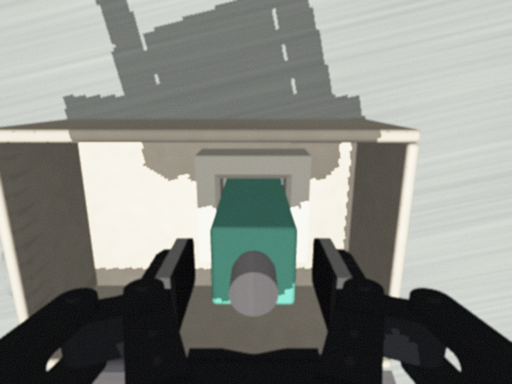

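The bottle is free between the pads (224–290 px wide, centred near column 254) and seated. Next: straight up, then back toward the robot side.

Request:
servo_tool(increments=[0,0,-0.5,0,5.2,0,0,-1.5,0,5.2,0,0,-3,0,5.2,0,0,-3,0,5.2,0,0,-3,0,5.2,0,0,-3,0,5.2,0,0,-3,0,5.2,0,0,-2,0,5.2,0,0,-1,0,5.2,0,0,0,0,5.2])

```text
clock: 26.33
eef_pos: [0.5354, 0.0525, 0.298]
tcp_rot: [0.002, 0.108, 0.994, 0.0]
force: [0.5, -0.2, -0.7]
opening: 0.0518
```

```bash
python3 st.py; python3 -c "
from h import *
snap('wrist','w26');snap('scene','s26');crop('s26',170,150,330,300,5,'k26');crop('w26',150,90,360,260,3.8,'k27')
for z in (.011+.1,.0):pass
n=[.535,.0522]
print('cap pred',proj('w26',[*n,.131]),proj('s26',[*n,.131]))"
```

```text
77.62 [0.5354 0.0525 0.298 ] F tool [-0.53 -0.08  0.75] op 0.05179936967904887 r 0.2253 phi 1.2314 t 26.3333
tang -0.32
cap pred [253.10017543 171.56788746] [274.85722846 202.00132965]
```

View pics/k26.png

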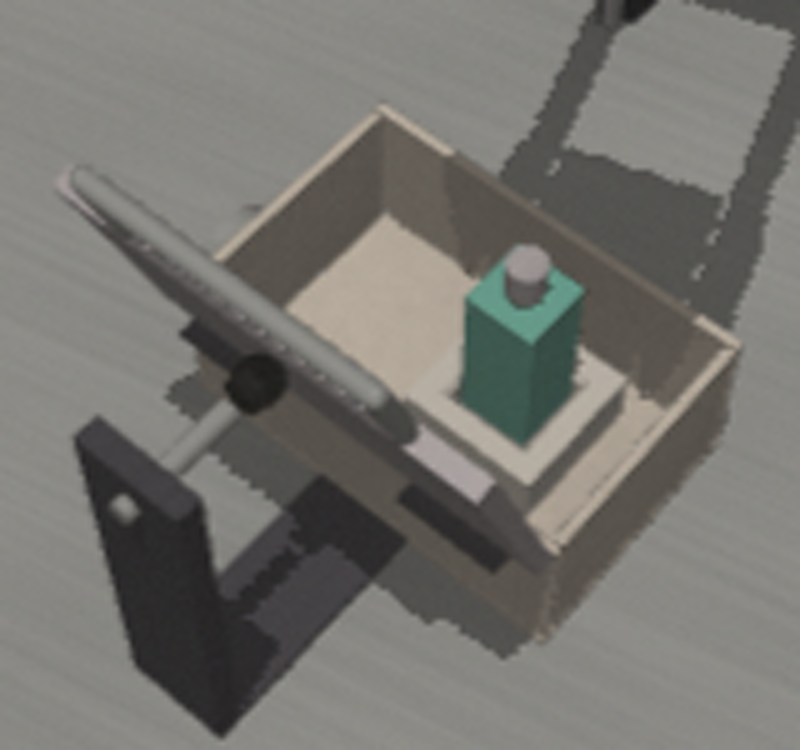

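View pics/k27.png

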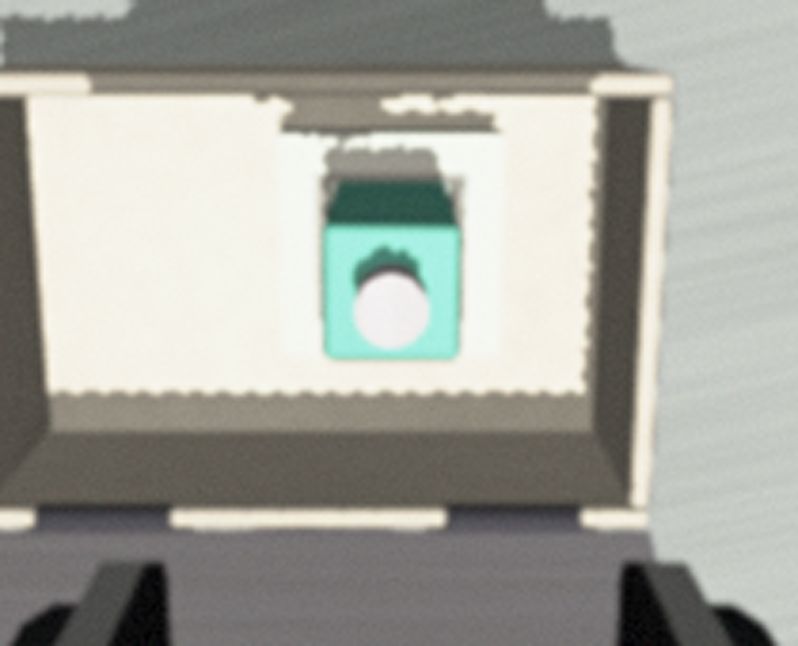

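```bash
python3 -c "
from h import *
g=lambda n:cv2.cvtColor(np.load(f'pics/{n}.npz')['f'],cv2.COLOR_RGB2GRAY).astype(np.float32)
def sh(a,b,u0,v0,u1,v1):
    return cv2.phaseCorrelate(g(a)[v0:v1,u0:u1],g(b)[v0:v1,u0:u1])
print('lid s13-s26',sh('s13','s26',180,180,250,250),'stop',sh('s13','s26',180,230,215,295))
print('s11-s13 lower lid',sh('s11','s13',225,215,285,262))
import sys
for n in ('top',): snap(n,'t26')
print(np.abs(np.load('pics/top0.npz')['f'][145:260,125:160].astype(int)-np.load('pics/t26.npz')['f'][145:260,125:160]).mean(), np.abs(np.load('pics/top0.npz')['f'][130:260,330:400].astype(int)-np.load('pics/t26.npz')['f'][130:260,330:400]).mean())
"
```

```text
lid s13-s26 ((0.022194772850816946, 0.012924750864634404), 1.0053154984374104) stop ((-0.008967395629646546, -0.04022038576295728), 1.0087090046317488)
s11-s13 lower lid ((-0.2885308510913127, 0.14916005393114418), 0.7619005852275424)
2.7052587991718426 4.204578754578755
```

View pics/t26.png

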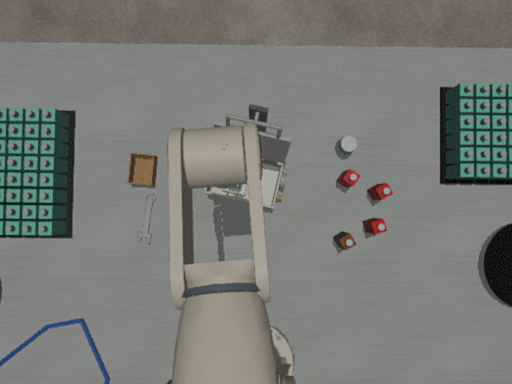

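```bash
python3 -c "
from h import *
print(ctrl.state()['clock'],ctrl.state()['force']); print(ctrl.sign_off())"
```

```text
26.4833 [-0.28774195 -0.6649578  -0.13066487]
the job is handed in; nothing more can be done
None
```

I opened the lid onto its rubber stop, left it there, and stood the green bottle upright in the square pocket. The job was handed in at about 26.5 s; no verdict was reported.

- **Lid:** I swung it until the push needed at the handle rose from about 2 N to 4.9 N. That works out to roughly 3 to 6 N on the buffer, at a lid angle of about 1.91 rad. I held it there for 0.25 s and let go. The scene pictures taken after release and at the end show the lid and stop unmoved (shift under 0.05 px). The contact force after release could not be measured directly; it rests on the stiff hinge holding the lid in place.
- **Bottle:** I set it down in 0.5 mm steps, and the load on the pocket floor peaked at about 9 to 10 N. The contact height matched the expected 11 mm pocket floor. The cap position agrees with the pocket centre to about 0.5 px in both the wrist and scene views, and the bottle looks upright.
- **Bystanders:** in the final top view the jar, carton and wrench are where they started.
- **What went wrong or disagreed:**
  - The first grip on the handle sat a little high and started to close up under load, so I let go and re-gripped 6 mm lower before going on.
  - Before insertion, the TCP reading and the wrist picture differed by about 1 mm on where the bottle's base was. I followed the picture, and the bottle went in without side load.

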